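Load the soak chamber with test coupons

TASK

Slide the thumb latch of the white chamber sideways so that its cover springs wide open, then slide every flat test coupon lying on the bench fully home into the guide whose slot height matches its thickness, right up to the end stop. When all are in, push the cover shut until the latch snaps over it, and leave the other things on the bench where they are.

Things in the scene. Friction and masses are not known exactly. Their poses are not given: they have to be found in the camera images.
- chamber: white low chamber, fixed. Floor plate x -60 to +80, y -145 to +145 mm, its top 10 mm above the bench. Origin on the bench below the middle of the row of guides; x points from the open front (facing the robot) to the back wall, y along the row to the left, z up. The latch housing stands at its right end: x -25 to 25, y -224 to -150 mm, 48 mm high; guides up to 35 mm.
- cover (a joint): angle of the clear cover with white frame, hinged along the chamber's back: 0 shut, 1.75 wide open (stop; 165 mm high). Unlatched, a spring opens it (0.36 Nm at 0, 0.10 Nm at 1.75) and keeps it open. To shut: push its outer face round (2 N at the free edge); the last millimetres take more (about 5 N) as they push the latch aside until it snaps over.
- cover_hinge (a point): middle of the cover's hinge line, on the chamber at x +66, y 0, z +45 mm; the line runs along the chamber's y. Frame as the chamber's.
- cover_edge (a point): point on the cover's outer face, 106 mm from the hinge line, mid-width. Cover: 116 mm from hinge to free edge, 270 mm wide, 4 mm thick; outer face 4 mm outside the hinge line (49 mm above the bench when shut). A front flap is turned down at the free edge and ends 2 mm above the floor, 6 mm in front of home coupons: it shuts only if they are home. Frame turns with it: x to the hinge, z out of the face.
- latch (a joint): slide of the thumb latch in m: 0 locked (nose 5 mm over the cover's right edge), growing to 0.011 (stop) as its tab is slid sideways away from the cover, to the chamber's -y; the cover is free from about 0.006. A spring (1.5 to 5 N) returns it to 0. The nose is sloped on top, so a cover pressed shut snaps in under it.
- latch_tab (a point): middle of the top of the latch's black thumb tab, 14 mm (chamber's x) by 10 mm (chamber's y), standing 21 mm clear above the latch strip; its top is 76.5 mm above the bench. Moves with the latch; frame as the chamber's.
- coupon_7: bare aluminium test coupon, flat bar 80 (x) x 32 (y) x 7 mm (z) with two pin holes and a thin notch (marks only), lying flat on the bench. Origin at the middle of the solid. The four differ only in thickness (7, 11, 15, 19 mm); either end may go in first, either face up. One may be missing.
- slot_7: guide for the 7 mm coupon, fixed on the chamber floor: channel 37 mm wide, slot 9 mm high under its two lips. Origin on the floor (z 0) where the middle of a home coupon lies; x from mouth to back. Walls from x -8 mm (mouth flared from -17) to the end stop at +40: a home coupon sticks out 32 mm at the front. Four guides at y -93, -31, 31, 93 mm of the chamber, in any order; slots 9, 13, 17, 21 mm high.
- coupon_11: bare aluminium test coupon, flat bar 80 (x) x 32 (y) x 11 mm (z) with two pin holes and a thin notch (marks only), lying flat on the bench. Origin at the middle of the solid. The four differ only in thickness (7, 11, 15, 19 mm); either end may go in first, either face up. One may be missing.
- slot_11: guide for the 11 mm coupon, fixed on the chamber floor: channel 37 mm wide, slot 13 mm high under its two lips. Origin on the floor (z 0) where the middle of a home coupon lies; x from mouth to back. Walls from x -8 mm (mouth flared from -17) to the end stop at +40: a home coupon sticks out 32 mm at the front. Four guides at y -93, -31, 31, 93 mm of the chamber, in any order; slots 9, 13, 17, 21 mm high.
- coupon_15: bare aluminium test coupon, flat bar 80 (x) x 32 (y) x 15 mm (z) with two pin holes and a thin notch (marks only), lying flat on the bench. Origin at the middle of the solid. The four differ only in thickness (7, 11, 15, 19 mm); either end may go in first, either face up. One may be missing.
- slot_15: guide for the 15 mm coupon, fixed on the chamber floor: channel 37 mm wide, slot 17 mm high under its two lips. Origin on the floor (z 0) where the middle of a home coupon lies; x from mouth to back. Walls from x -8 mm (mouth flared from -17) to the end stop at +40: a home coupon sticks out 32 mm at the front. Four guides at y -93, -31, 31, 93 mm of the chamber, in any order; slots 9, 13, 17, 21 mm high.
- coupon_19: bare aluminium test coupon, flat bar 80 (x) x 32 (y) x 19 mm (z) with two pin holes and a thin notch (marks only), lying flat on the bench. Origin at the middle of the solid. The four differ only in thickness (7, 11, 15, 19 mm); either end may go in first, either face up. One may be missing.
- slot_19: guide for the 19 mm coupon, fixed on the chamber floor: channel 37 mm wide, slot 21 mm high under its two lips. Origin on the floor (z 0) where the middle of a home coupon lies; x from mouth to back. Walls from x -8 mm (mouth flared from -17) to the end stop at +40: a home coupon sticks out 32 mm at the front. Four guides at y -93, -31, 31, 93 mm of the chamber, in any order; slots 9, 13, 17, 21 mm high.
- mug: white mug, 76 mm wide, 90 mm high, a bystander
- weight: steel weight, 44 mm wide, 54 mm high, a bystander
- oil: white bottle, 52 mm wide, 130 mm high, a bystander
- gauge: dark steel disc, 34 mm wide, 14 mm high, a bystander among the coupons
There are look-alikes about, which are no part of the job. What is shaped like the coupon_15 but brown or green is not meant. Leave any red look-alike of the coupon_7 alone.

How it is judged:
On the way, in this order (a step that is already met when the one before it is completed fails the run):
1. the latch is slid and the cover springs wide open (beyond 1.3 rad) (value of joint cover above 1.3 rad), for 0.2 s.
2. with the cover open (beyond 1.0 rad), every coupon lies fully home in its matching guide (value of joint cover above 1 rad and x of coupon_7 in the frame of slot_7 between -0.008 and 0.005 m and y of coupon_7 in the frame of slot_7 between -0.005 and 0.005 m and z of coupon_7 in the frame of slot_7 between 0.0005 and 0.0075 m and angle between the x axis of coupon_7 and the x axis of slot_7, either way round below 0.14 rad and x of coupon_11 in the frame of slot_11 between -0.008 and 0.005 m and y of coupon_11 in the frame of slot_11 between -0.005 and 0.005 m and z of coupon_11 in the frame of slot_11 between 0.0025 and 0.0095 m and angle between the x axis of coupon_11 and the x axis of slot_11, either way round below 0.14 rad and x of coupon_15 in the frame of slot_15 between -0.008 and 0.005 m and y of coupon_15 in the frame of slot_15 between -0.005 and 0.005 m and z of coupon_15 in the frame of slot_15 between 0.0045 and 0.0115 m and angle between the x axis of coupon_15 and the x axis of slot_15, either way round below 0.14 rad and x of coupon_19 in the frame of slot_19 between -0.008 and 0.005 m and y of coupon_19 in the frame of slot_19 between -0.005 and 0.005 m and z of coupon_19 in the frame of slot_19 between 0.0065 and 0.0135 m and angle between the x axis of coupon_19 and the x axis of slot_19, either way round below 0.14 rad), for 0.2 s.
At the end, for the whole second after the job is handed in: cover shut (under 0.04 rad) with the latch back over it (under 3 mm), every coupon flat at rest in its own guide, its middle within 5 mm of the fully home place (8 mm short of the stop at most) and parallel to it within 0.14 rad (value of joint cover below 0.04 rad and value of joint latch below 0.003 m and x of coupon_7 in the frame of slot_7 between -0.008 and 0.005 m and y of coupon_7 in the frame of slot_7 between -0.005 and 0.005 m and z of coupon_7 in the frame of slot_7 between 0.0005 and 0.0075 m and angle between the x axis of coupon_7 and the x axis of slot_7, either way round below 0.14 rad and x of coupon_11 in the frame of slot_11 between -0.008 and 0.005 m and y of coupon_11 in the frame of slot_11 between -0.005 and 0.005 m and z of coupon_11 in the frame of slot_11 between 0.0025 and 0.0095 m and angle between the x axis of coupon_11 and the x axis of slot_11, either way round below 0.14 rad and x of coupon_15 in the frame of slot_15 between -0.008 and 0.005 m and y of coupon_15 in the frame of slot_15 between -0.005 and 0.005 m and z of coupon_15 in the frame of slot_15 between 0.0045 and 0.0115 m and angle between the x axis of coupon_15 and the x axis of slot_15, either way round below 0.14 rad and x of coupon_19 in the frame of slot_19 between -0.008 and 0.005 m and y of coupon_19 in the frame of slot_19 between -0.005 and 0.005 m and z of coupon_19 in the frame of slot_19 between 0.0065 and 0.0135 m and angle between the x axis of coupon_19 and the x axis of slot_19, either way round below 0.14 rad and linear speed of each of coupon_7, coupon_11, coupon_15, coupon_19 below 0.02 m/s); the robot touches nothing.
It fails at once if another thing on the bench is shifted by more than 50 mm (distance of any of mug, weight, oil, gauge from where it was at the start of the episode above 0.05 m).
Of coupon_7, coupon_11, coupon_15, coupon_19 only 3 to 4 are there at a start; the rules pass over those that are not, and their reading is None.
At some moment in a run one of coupon_7, coupon_11, coupon_15, coupon_19 may be knocked a few centimetres aside while the robot is not near it.
Once in a run the grip may slacken for a moment while it holds something.
It also fails if it takes over 210 s, if anything falls off the work surface, if the arm or the gripper's body presses on something with over 40 N, if the wrist force passes 120 N, or if a joint passes its speed limit or range.

ROBOT

A 6-joint arm with a two-finger parallel gripper is mounted at the origin on the work surface. World frame = base frame: x ahead of the robot, y to its left, z up, the work surface at z = 0. Lengths are in m, angles in rad, forces in N, time in s.
With the tool pointing down it reaches from about 0.35 to 0.975 m from the base axis. Payload 4.9 kg.
Tool frame: the origin (TCP) lies between the finger pads; the fingertips stand 22 mm ahead of it and the grasp point (between the pads) lies 3 mm ahead of it; z points along the fingers, y is the line along which they close (so a half turn about z gives the same grasp; the last joint's range is limited). The gripper opens to 85 mm and grips with 20 to 120 N. Pads are 22 mm wide; open, the fingers measure 114 mm over their backs; the gripper's body (76 mm by 85 mm) begins 54 mm behind the grasp point. The pads swing forward as they close: fully open they stand 13 mm farther back than shut.
Start: joints at [-1.329, 0.053, 1.613, -0, 1.476, -0.119], TCP at [0.221, -0.585, 0.253] pointing down, gripper open.
Joint ranges: [-3.01, 3.01], [-1.01, 2.22], [0.06, 2.58], [-1.02, 4.17], [0.09, 2.62], [-3.14, 3.14]. Speed limits (rad/s): [2.57, 2.57, 3.14, 3.14, 3.14, 3.14].

INTERFACE

Orientations are given as a unit quaternion [w, x, y, z].
In Python, from plant import state, grab_frame, get_calibration, job_done, recognise, regions_of gives the robot as it stands.
- The arm moves only by the tool apply_moves, never from a script. Its argument "targets" is a list of rows, each an object with "translation": the shift along the tool's x, y, z normalised to -1 to 1, where 1 is 100 mm, a list of three; "twist": the turn about the tool's z normalised to -1 to 1, where 1 is 0.1 rad; "hand": the opening, from 0 (shut) to 1 (fully open). A call has 1 to 8 rows; each row shifts and turns the commanded pose from where the row before left it, along the tool's axes as they then stand; what a row does not reach is not made up. A row lasts 1/10 s, in which the tool goes at most 50 mm and 8.59 degrees, less where a joint would pass 70% of its speed; a pose out of reach is approached as far as the arm can. A call with a number of a shift or a turn outside -1 to 1 is refused whole. A call with a gripper value outside its range is refused whole. The fingers move at their own pace and stop on an object; the grip force is fixed at half the most. Time passes only in rows, so rows that do not move let the fingers close. It gives the time, the measured TCP pose, the force, the opening and the grip force at its end, in the units of the state.
- state(): the state, without advancing time (a new reading comes with each control period).
- grab_frame(name): name is "scene" or "top" or "wrist"; returns the picture (480x640x3 uint8, red, green, blue); there is no depth.
- get_calibration(name): a dict with "camera_matrix" (3x3 intrinsics, pixels), "pose" (4x4, takes a point from camera to world coordinates). Camera axes: x right, y up, looking along -z (the intrinsics and any distortion apply to the point x, -y, -z); pixel columns grow to the right and rows downward; lengths in m; the calibration is good to about 2 mm. The wrist camera is an equidistant fisheye: a pixel r from the principal point sees the ray r / f radians off the axis. A picture is of the moment at which its call begins: read the wrist's pose just before it. get_calibration takes no time and is no camera call; for the wrist camera it gives the pose at the moment of the call.
- job_done(): hands the job in; it is judged then, once.
Trained networks look in the newest picture that a camera, given by its name, has taken for a name from the list of things; names that differ only in an ending like _2 or _b are one class to them, and where a whole thing is asked for, a point or a joint stands for the part that bears it (a point fixed in the world has none). Each returns a list of dicts, best first, with "score" (0 to 1); they miss things now and then, are a little off and sometimes report something else, mostly with a low value. They report only what shows in the picture. A call takes as long as a camera call. They do not tell look-alikes from the thing itself.
- recognise(camera, query): "point" ([x, y, z] in m, in world coordinates, good to about 4 mm: the middle of the surface that is visible of it).
- regions_of(camera, query): "pixels" (480x640 bool, what is visible of it).
The state is a dict: "time": time; "joint_pos": joint angles; "joint_vel": joint speeds; "joint_efforts": joint torques, N m; "tool_pos": TCP position; "tool_rot": TCP orientation; "contact_force": force on the tool from outside, world axes, zero at the start; "ft_torque": the same for the moment, N m; "gripper_width": opening from 0.0 (shut) to 1.0 (fully open); "grasp_force": force on a finger pad.
Only numpy, scipy, OpenCV 4.12 (cv2) and the standard library are available. Lean on these libraries where they do the work, as an engineer would, in place of code of your own. Each camera call takes 0.05 s, during which the arm holds its last target. There are 200 camera calls.

## Working session

There is one attempt and no reset: what is moved stays moved. The work goes in short steps, Python scripts to look and compute and a tool call to move; the robot and the scene stay as the last step left them, time stands still between calls to the robot, and variables do not carry over. Pictures are saved under pics/ and viewed, at most 14 in all, crops included, and the job is handed in when it is done.

Besides the shell and the picture viewer there is one more tool, called after "Call:" by a JSON object that holds its "fn" and its "kwargs", one argument or row to a line. apply_moves: Moves the arm, as the interface text tells. Its arguments: {"type":"object","properties":{"targets":{"type":"array"}},"required":["targets"]}

```bash
mkdir -p pics; ls
cat > h.py <<'E'
import numpy as np, cv2
from plant import *
def save(cam,name,crop=None,scale=1):
    im=grab_frame(cam)
    if crop: im=im[crop[1]:crop[3],crop[0]:crop[2]]
    if scale!=1: im=cv2.resize(im,None,fx=scale,fy=scale,interpolation=cv2.INTER_CUBIC)
    cv2.imwrite('pics/'+name,im[:,:,::-1])
def ray(cam,u,v,C=None):
    C=C or get_calibration(cam);K=np.array(C['camera_matrix']);T=np.array(C['pose'])
    x=(u-K[0,2])/K[0,0];y=(v-K[1,2])/K[1,1]
    if cam=='wrist':
        r=np.hypot(x,y);s=np.sinc(r/np.pi) ;d=np.array([x*s,-y*s,-np.cos(r)])
    else: d=np.array([x,-y,-1.])
    return T[:3,3],T[:3,:3]@d
def at_z(cam,u,v,z,C=None):
    o,d=ray(cam,u,v,C);return o+d*(z-o[2])/d[2]
def proj(cam,p,C=None):
    C=C or get_calibration(cam);K=np.array(C['camera_matrix']);T=np.array(C['pose'])
    q=T[:3,:3].T@(np.array(p)-T[:3,3]);x,y,z=q[0],-q[1],-q[2]
    if cam=='wrist':
        t=np.arctan2(np.hypot(x,y),z);n=np.hypot(x,y)+1e-12;a,b=t*x/n,t*y/n
    else: a,b=x/z,y/z
    return K[0,0]*a+K[0,2],K[1,1]*b+K[1,2]
E
python3 - <<'E'
from h import *
for c in ('scene','top'):
    save(c,c+'0.png')
    C=get_calibration(c);print(c,np.round(C['pose'],3).tolist(),np.round(C['camera_matrix'],1).tolist(),C.keys())
    for q in ['chamber','latch_tab','cover','coupon_7','coupon_11','coupon_15','coupon_19','slot_7','slot_11','slot_15','slot_19','gauge','mug','weight','oil']:
        print(q,[(round(r['score'],2),np.round(r['point'],3).tolist()) for r in recognise(c,q)[:5]])
print(state())
E
```

```text
pics
scene [[0.667, -0.395, 0.632, 1.151], [0.745, 0.34, -0.574, -0.528], [0.012, 0.854, 0.52, 0.576], [0.0, 0.0, 0.0, 1.0]] [[480.9, 0.0, 315.9], [0.0, 480.9, 242.5], [0.0, 0.0, 1.0]] dict_keys(['camera_matrix', 'pose'])
chamber [(0.86, [0.567, 0.08, 0.046])]
latch_tab [(0.59, [0.528, -0.044, 0.052])]
cover [(0.65, [0.559, 0.124, 0.049])]
coupon_7 [(0.94, [0.426, -0.129, 0.014]), (0.91, [0.301, -0.334, 0.008]), (0.84, [0.436, -0.39, 0.007]), (0.66, [0.605, -0.386, 0.021]), (0.58, [0.308, -0.207, 0.014])]
coupon_11 [(0.94, [0.426, -0.129, 0.014]), (0.91, [0.301, -0.334, 0.008]), (0.84, [0.436, -0.39, 0.007]), (0.66, [0.605, -0.386, 0.021]), (0.58, [0.308, -0.207, 0.014])]
coupon_15 [(0.94, [0.426, -0.129, 0.014]), (0.91, [0.301, -0.334, 0.008]), (0.84, [0.436, -0.39, 0.007]), (0.66, [0.605, -0.386, 0.021]), (0.58, [0.308, -0.207, 0.014])]
coupon_19 [(0.94, [0.426, -0.129, 0.014]), (0.91, [0.301, -0.334, 0.008]), (0.84, [0.436, -0.39, 0.007]), (0.66, [0.605, -0.386, 0.021]), (0.58, [0.308, -0.207, 0.014])]
slot_7 []
slot_11 []
slot_15 []
slot_19 []
gauge [(0.73, [0.496, -0.295, 0.016]
[... 2057 characters left out ...]
'joint_pos': array([-1.32897155e+00,  5.26501026e-02,  1.61291742e+00,  1.27502113e-05,
        1.47595391e+00, -1.18972493e-01]), 'joint_vel': array([ 0.00028333, -0.00151031,  0.00112544,  0.00121313, -0.00045266,
       -0.00102021]), 'joint_efforts': array([-7.61683350e-04, -3.93669212e+01, -3.70450866e+01, -2.16565186e-04,
        4.99494199e-04,  8.49573425e-07]), 'tool_pos': array([ 0.22065378, -0.58473842,  0.25332412]), 'tool_rot': array([3.51527466e-05, 9.83772355e-01, 1.79421158e-01, 8.52048580e-06]), 'contact_force': array([-0.48310376, -0.02476793,  0.08394556]), 'ft_torque': array([-0.06172704, -0.00848341, -0.03715708]), 'grasp_force': 0.0, 'gripper_width': 1.0022769973287493}
```

View pics/scene0.png

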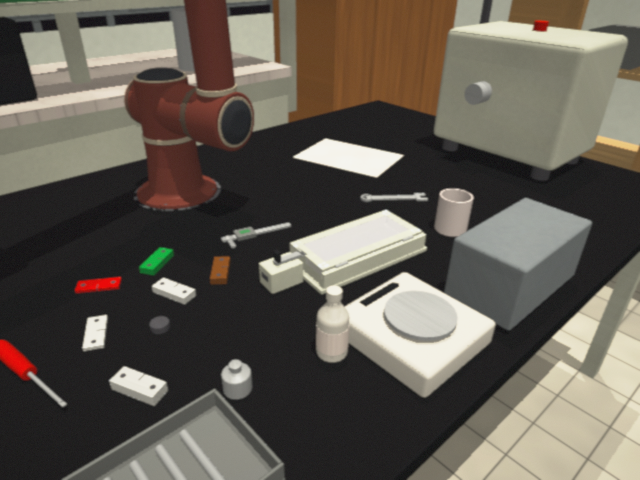

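View pics/top0.png

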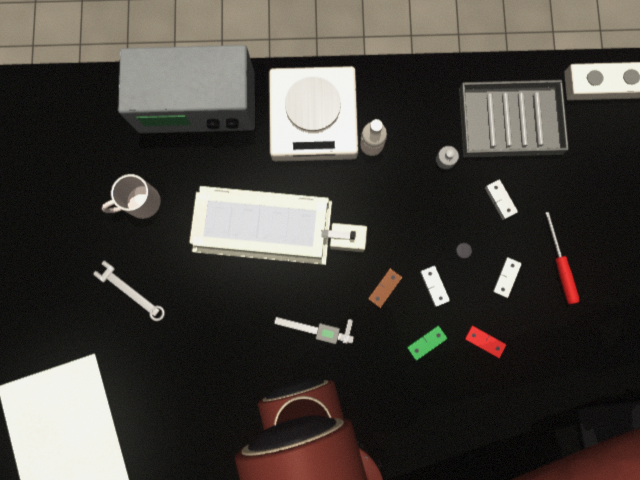

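Scene and top show the shut white chamber (top px ~(262,225)) with its latch housing at px (348,236). The three bare coupons are at top px (501,199), (508,277) and (435,286); the red, green and brown bars are look-alikes, and the gauge is at (464,250).

```bash
cat >> h.py <<'E'
def rect(cam,mask,z,C=None):
    c,_=cv2.findContours(mask.astype(np.uint8),cv2.RETR_EXTERNAL,cv2.CHAIN_APPROX_NONE)
    c=max(c,key=len).reshape(-1,2).astype(float)
    P=np.array([at_z(cam,u,v,z,C)[:2] for u,v in c])
    (x,y),(w,h),a=cv2.minAreaRect((P*1000).astype(np.float32))
    if w<h: w,h,a=h,w,a+90
    return round(x),round(y),round(w,1),round(h,1),round((a+90)%180-90,1)   # mm, long axis angle deg
from scipy.optimize import least_squares
def box_hull(cam,p,L,W,zs,C):
    x,y,a=p;c,s=np.cos(a),np.sin(a)
    q=[proj(cam,[x+c*i*L/2-s*j*W/2,y+s*i*L/2+c*j*W/2,z],C) for i in(-1,1) for j in(-1,1) for z in zs]
    return cv2.convexHull(np.array(q,np.float32))
def silfit(obs,p0,zb=0.,ts=(.007,.011,.015,.019),L=.08,W=.032):
    # obs: list of (cam, mask, C); rms mismatch between mask outline and projected box, px
    cs=[]
    for cam,m,C in obs:
        c,_=cv2.findContours(m.astype(np.uint8),cv2.RETR_EXTERNAL,cv2.CHAIN_APPROX_NONE)
        cs.append(max(c,key=len).reshape(-1,2).astype(np.float32))
    out=[]
    for t in ts:
        def f(p):
            r=[]
            for (cam,m,C),c in zip(obs,cs):
                h=box_hull(cam,p[:3],L,W,(zb,zb+t),C)
                r+=[cv2.pointPolygonTest(h,(float(u),float(v)),True)-.3 for u,v in c]
            return r
        s=least_squares(f,p0,loss='soft_l1',x_scale=[.01,.01,.1],diff_step=1e-4)
        out.append((t,round(float(np.sqrt(np.mean(np.square(s.fun)))),3),np.round(s.x,4).tolist()))
    return out
E
python3 - <<'E'
from h import *
cal={c:get_calibration(c) for c in('scene','top')}
R={c:(grab_frame(c),regions_of(c,'coupon_7'))[1] for c in cal}
for c in cal:
  cov=regions_of(c,'cover')[0];print(c,cov['score'],rect(c,cov['pixels'],.049))
  t=regions_of(c,'latch_tab')
  for r in t[:2]:
    v,u=np.nonzero(r['pixels']);print('tab',r['score'],len(u),u.min(),u.max(),v.min(),v.max())
G=[(.418,-.227),(.43,-.385),(.60,-.384)]
for g in G:
  obs=[]
  for c in cal:
    u,v=proj(c,[*g,.01])
    for r in R[c]:
      vv,uu=np.nonzero(r['pixels'])
      if np.hypot(uu.mean()-u,vv.mean()-v)<12: obs.append((c,r['pixels'],cal[c]));break
  print(g,len(obs))
  if obs:
    a=np.deg2rad(rect(obs[-1][0],obs[-1][1],.01,obs[-1][2])[4])
    for o in silfit(obs,[*g,a]):print(o)
C=get_calibration('wrist');s=state();print(np.round(C['pose'],3).tolist(),C['camera_matrix'])
E
```

```text
scene 0.97 (551, 129, 285.8, 128.5, 83.4)
top 0.64 (552, 136, 271.5, 123.8, 83.3)
tab 0.77 230 322 355 230 239
(0.418, -0.227) 2
(0.007, 1.678, [0.4134, -0.231, 0.3738])
(0.011, 1.057, [0.4136, -0.2308, 0.3675])
(0.015, 0.715, [0.4142, -0.2307, 0.3699])
(0.019, 0.923, [0.4152, -0.2312, 0.3601])
(0.43, -0.385) 2
(0.007, 0.554, [0.4289, -0.3876, -0.4441])
(0.011, 0.759, [0.43, -0.3874, -0.4406])
(0.015, 1.23, [0.4301, -0.3868, -0.4342])
(0.019, 1.748, [0.4297, -0.3862, -0.4223])
(0.6, -0.384) 2
(0.007, 2.471, [0.5953, -0.3839, 0.4303])
(0.011, 1.716, [0.5956, -0.384, 0.4323])
(0.015, 1.079, [0.5963, -0.3842, 0.4462])
(0.019, 0.809, [0.5974, -0.3845, 0.4504])
[[0.353, 0.89, 0.287, 0.293], [-0.935, 0.337, 0.108, -0.555], [-0.0, -0.307, 0.952, 0.374], [0.0, 0.0, 0.0, 1.0]] [[371.64829954   0.         325.6759349 ]
 [  0.         371.64829954 235.48168261]
 [  0.           0.           1.        ]]
```

```bash
cat >> h.py <<'E'
def yaw():
    w,x,y,z=state()['tool_rot'];return 2*np.arctan2(y,x)
def plan(xyz,yw=None):
    s=state();a=yaw();d=np.array(xyz)-s['tool_pos']
    c,n=np.cos(a),np.sin(a)
    out=[c*d[0]+n*d[1],n*d[0]-c*d[1],-d[2]]
    tw=0 if yw is None else -((yw-a+np.pi)%(2*np.pi)-np.pi)
    print('tcp',np.round(s['tool_pos'],4),'yaw',round(a,3),'shift/0.1',np.round(np.array(out)*10,3),'twist/0.1',round(tw*10,2),'t',s['time'])
E
python3 - <<'E'
from h import *
t=at_z('top',352,235,.0765);print(t, [at_z('top',u,v,.049)[:2].round(3) for u,v in((200,190),(329,199))])
plan([t[0],t[1],.2],1.456)
E
```

```text
[ 0.51965586 -0.05591492  0.0765    ] [array([0.629, 0.261]), array([ 0.602, -0.011])]
tcp [ 0.2206 -0.5847  0.2533] yaw 0.361 shift/0.1 [ 4.665 -3.892  0.533] twist/0.1 -10.95 t 2.0
```

Call:
{"fn": "apply_moves", "kwargs": {
  "targets": [
    {"translation":[0.36,-0.3,0.0],"twist":0,"hand":1},
    {"translation":[0.36,-0.3,0.0],"twist":0,"hand":1},
    {"translation":[0.36,-0.3,0.0],"twist":0,"hand":1},
    {"translation":[0.36,-0.3,0.0],"twist":0,"hand":1},
    {"translation":[0.36,-0.3,0.0],"twist":0,"hand":1},
    {"translation":[0.36,-0.3,0.0],"twist":0,"hand":1},
    {"translation":[0.36,-0.3,0.0],"twist":0,"hand":1},
    {"translation":[0.36,-0.3,0.0],"twist":0,"hand":1}
  ]
}}

```text
time: 2.8
tool_pos: [0.406, -0.2568, 0.2536]
tool_rot: [0.0, 0.984, 0.179, 0.0]
contact_force: [1.1, -0.2, 0.8]
gripper_width: 0.999
grasp_force: 0.0
```

Call:
{"fn": "apply_moves", "kwargs": {
  "targets": [
    {"translation":[0.36,-0.3,0.05],"twist":0,"hand":1},
    {"translation":[0.36,-0.3,0.05],"twist":0,"hand":1},
    {"translation":[0.36,-0.3,0.05],"twist":0,"hand":1},
    {"translation":[0.36,-0.3,0.05],"twist":0,"hand":1},
    {"translation":[0.2,-0.22,0.05],"twist":0,"hand":1},
    {"translation":[0,0,0],"twist":-1,"hand":1},
    {"translation":[0,0,0],"twist":-1,"hand":1},
    {"translation":[0,0,0],"twist":-1,"hand":1}
  ]
}}

```text
time: 3.6
tool_pos: [0.5088, -0.0672, 0.2283]
tool_rot: [-0.0, 0.945, 0.327, -0.0]
contact_force: [0.2, 0.6, 0.0]
gripper_width: 0.997
grasp_force: 0.0
```

Call:
{"fn": "apply_moves", "kwargs": {
  "targets": [
    {"translation":[0,0,0],"twist":-1,"hand":0.6},
    {"translation":[0,0,0],"twist":-1,"hand":0.6},
    {"translation":[0,0,0],"twist":-1,"hand":0.6},
    {"translation":[0,0,0],"twist":-1,"hand":0.6},
    {"translation":[0,0,0],"twist":-1,"hand":0.6},
    {"translation":[0,0,0],"twist":-1,"hand":0.6},
    {"translation":[0,0,0],"twist":-1,"hand":0.6},
    {"translation":[0,0,0],"twist":-1,"hand":0.6}
  ]
}}

```text
time: 4.4
tool_pos: [0.5087, -0.0678, 0.2284]
tool_rot: [0.0, 0.744, 0.669, 0.0]
contact_force: [0.1, -0.0, 0.9]
gripper_width: 0.604
grasp_force: 0.0
```

Run:
```python
from h import *
plan([.52,-.056,.2],1.456)
C=get_calibration('wrist');save('wrist','w1.png')
np.set_printoptions(precision=4,suppress=True);print(C['pose'])
r=recognise('wrist','latch_tab');print([(x['score'],x['point']) for x in r])
for x in regions_of('wrist','latch_tab')[:2]:
    v,u=np.nonzero(x['pixels']);print(x['score'],u.min(),u.max(),v.min(),v.max())
```

```text
tcp [ 0.5087 -0.0678  0.2284] yaw 1.465 shift/0.1 [0.129 0.1   0.284] twist/0.1 0.09 t 4.4
[[ 0.9945  0.1002  0.0321  0.516 ]
 [-0.1052  0.9465  0.305   0.0121]
 [ 0.0001 -0.3067  0.9518  0.3491]
 [ 0.      0.      0.      1.    ]]
[(0.66, [0.4902, -0.2909, 0.0146]), (0.58, [0.5227, -0.0273, 0.0525])]
```

View pics/w1.png

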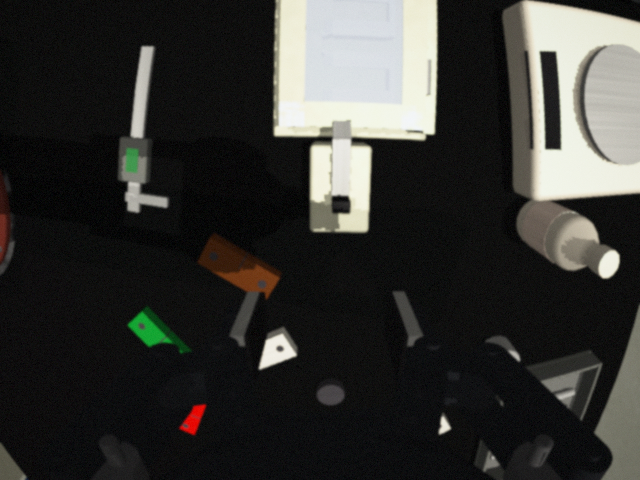

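The wrist view shows the latch strip from (342,122) to the black tab at (342,204), housing (310..370, 143..232), and the cover's right edge at rows 125–138.

Run:
```python
from h import *
C=get_calibration('wrist')
im=cv2.imread('pics/w1.png')
g=im.sum(2)[185:222,328:356];print(g[::1,::2])
for u,v,z in((342,205,.0765),(342,211,.0765),(342,197,.0555),(310,143,.048),(371,143,.048),(310,232,.048),(371,232,.048),(275,128,.049),(436,126,.049),(437,136,.01),(275,136,.01)):
    print(u,v,z,at_z('wrist',u,v,z,C).round(4))
```

```text
[[708 649 603 674 666 671 671 672 669 669 673 685 713 717]
 [711 654 602 678 668 675 670 665 666 665 674 680 716 716]
 [712 655 607 675 672 673 670 662 661 669 665 681 710 715]
 [712 652 604 677 669 671 663 668 660 664 667 675 711 715]
 [702 643 603 677 672 673 670 654 661 667 670 672 704 715]
 [686 605 620 674 667 671 671 658 664 670 668 684 705 713]
 [649 530 638 679 665 672 670 653 669 668 668 695 713 716]
 [618 493 641 675 668 661 668 655 654 666 668 705 714 713]
 [582 474 637 673 653 631 630 651 655 660 664 707 715 716]
 [520 463 589 620 588 513 540 597 599 606 644 708 718 718]
 [453 434 459 457 426 320 360 446 454 472 560 699 714 713]
 [441 416 290 234 227 154 186 232 248 252 428 683 709 712]
 [441 393 189  69  71  50  64  94  93 102 310 649 694 699]
 [431 382 146  38  40  40   9  39  38  39 230 603 672 683]
 [439 375 134  25  30  31  39  37  26  42 172 541 659 666]
 [442 387 152  51  37  34  53  41  60  34 112 472 653 668]
 [439 397 162  79  89  77  77  85  74  82 124 424 650 662]
 [439 374 176 116 107 114 112 113 114 122 140 394 641 663]
 [421 364 153 118 123 124 134 133 139 
[... 827 characters left out ...]
43 652 653 650 655]
 [325 326 332 335 342 499 631 647 650 651 653 652 656 655]
 [334 333 323 326 337 495 636 647 647 651 644 655 654 663]
 [335 333 323 321 332 492 640 639 651 651 651 658 657 656]
 [344 327 325 319 332 502 636 644 648 646 648 651 659 651]]
342 205 0.0765 [ 0.5217 -0.0526  0.0765]
342 211 0.0765 [ 0.5212 -0.0573  0.0765]
342 197 0.0555 [ 0.5227 -0.051   0.0555]
310 143 0.048 [ 0.5019 -0.0053  0.048 ]
371 143 0.048 [ 0.5508 -0.0105  0.048 ]
310 232 0.048 [ 0.4929 -0.0798  0.048 ]
371 232 0.048 [ 0.5445 -0.0855  0.048 ]
275 128 0.049 [0.4755 0.0104 0.049 ]
436 126 0.049 [ 6.061e-01 -5.000e-04  4.900e-02]
437 136 0.01 [ 0.618  -0.0115  0.01  ]
275 136 0.01 [0.4692 0.0029 0.01  ]
```

Run:
```python
from h import *
plan([.5215,-.0535,.083],1.458)
```

```text
tcp [ 0.5087 -0.0678  0.2284] yaw 1.459 shift/0.1 [0.156 0.111 1.454] twist/0.1 0.01 t 4.55
```

Call:
{"fn": "apply_moves", "kwargs": {
  "targets": [
    {"translation":[0.156,0.111,0.25],"twist":0,"hand":0.45},
    {"translation":[0,0,0.4],"twist":0,"hand":0.45},
    {"translation":[0,0,0.4],"twist":0,"hand":0.45},
    {"translation":[0,0,0.25],"twist":0,"hand":0.45},
    {"translation":[0,0,0.154],"twist":0,"hand":0.45},
    {"translation":[0,0,0],"twist":0,"hand":0},
    {"translation":[0,0,0],"twist":0,"hand":0},
    {"translation":[0,0,0],"twist":0,"hand":0}
  ]
}}

```text
time: 5.35
tool_pos: [0.5218, -0.0536, 0.0838]
tool_rot: [0.0, 0.745, 0.667, 0.0]
contact_force: [0.8, 0.3, -4.7]
gripper_width: 0.141
grasp_force: 58.8
```

Call:
{"fn": "apply_moves", "kwargs": {
  "targets": [
    {"translation":[0,0,0],"twist":0,"hand":0},
    {"translation":[0,0,0],"twist":0,"hand":0},
    {"translation":[0,0,0],"twist":0,"hand":0}
  ]
}}

```text
time: 5.65
tool_pos: [0.5218, -0.0536, 0.0836]
tool_rot: [0.0, 0.745, 0.667, 0.0]
contact_force: [-1.0, -0.0, -2.1]
gripper_width: 0.142
grasp_force: 59.1
```

Call:
{"fn": "apply_moves", "kwargs": {
  "targets": [
    {"translation":[-0.04,0,0],"twist":0,"hand":0},
    {"translation":[-0.04,0,0],"twist":0,"hand":0},
    {"translation":[-0.03,0,0],"twist":0,"hand":0},
    {"translation":[0,0,0],"twist":0,"hand":0},
    {"translation":[0,0,0],"twist":0,"hand":0},
    {"translation":[0,0,0],"twist":0,"hand":0},
    {"translation":[0,0,0],"twist":0,"hand":0},
    {"translation":[0,0,0],"twist":0,"hand":0}
  ]
}}

```text
time: 6.45
tool_pos: [0.5205, -0.0644, 0.0833]
tool_rot: [0.0, 0.745, 0.667, 0.0]
contact_force: [-0.0, 4.6, 2.7]
gripper_width: 0.142
grasp_force: 59.6
```

Run:
```python
from h import *
save('wrist','w2.png')
```

```text
(no output)
```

View pics/w2.png

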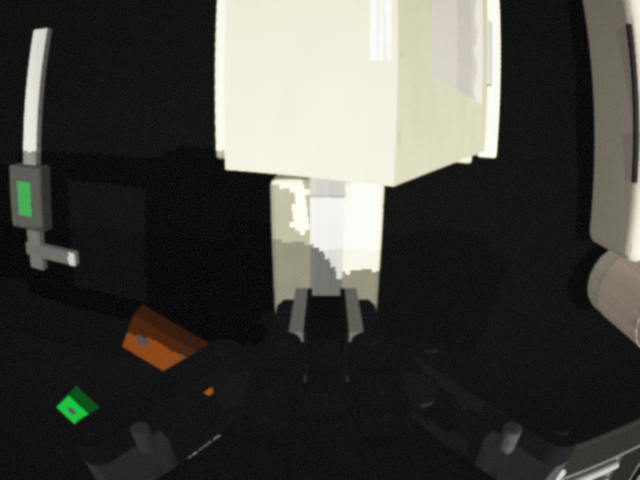

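The gripped tab at (325,320) has moved back from the housing, and the cover has lifted at its near corner (400,180). I'll give it time to swing before letting go.

Call:
{"fn": "apply_moves", "kwargs": {
  "targets": [
    {"translation":[0,0,0],"twist":0,"hand":0},
    {"translation":[0,0,0],"twist":0,"hand":0},
    {"translation":[0,0,0],"twist":0,"hand":0},
    {"translation":[0,0,0],"twist":0,"hand":0},
    {"translation":[0,0,0],"twist":0,"hand":0.4},
    {"translation":[0,0,0],"twist":0,"hand":0.4},
    {"translation":[0,0,-0.3],"twist":0,"hand":0.4},
    {"translation":[0,0,-0.5],"twist":0,"hand":0.4}
  ]
}}

```text
time: 7.3
tool_pos: [0.5168, -0.0644, 0.1588]
tool_rot: [-0.004, 0.745, 0.667, -0.003]
contact_force: [1.1, 0.5, 0.3]
gripper_width: 0.399
grasp_force: 0.0
```

Run:
```python
from h import *
a=grab_frame('top');b=grab_frame('scene')
im=np.hstack([a[130:330,150:550],b[150:350,200:600]])
cv2.imwrite('pics/o1.png',im[:,:,::-1])
plan([.47,.1475,.25],np.pi-.113)
```

```text
tcp [ 0.5242 -0.0662  0.1702] yaw 1.461 shift/0.1 [ 2.065 -0.774 -0.798] twist/0.1 -15.68 t 7.4
```

View pics/o1.png

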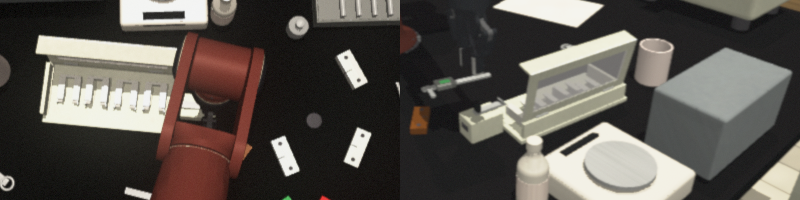

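The top and scene views show the cover standing wide open and the guide row exposed at crop px (55–205, 95).

Call:
{"fn": "apply_moves", "kwargs": {
  "targets": [
    {"translation":[0,-0.4,0],"twist":0,"hand":0.5},
    {"translation":[0,-0.4,0],"twist":0,"hand":0.5},
    {"translation":[0,-0.4,0],"twist":-1,"hand":0.5},
    {"translation":[0,0,0],"twist":-1,"hand":0.5},
    {"translation":[0,0,0],"twist":-1,"hand":0.5},
    {"translation":[0,0,0],"twist":-1,"hand":0.5},
    {"translation":[0,0,0],"twist":-1,"hand":0.5},
    {"translation":[0,0,0],"twist":-1,"hand":0.5}
  ]
}}

```text
time: 8.2
tool_pos: [0.4006, -0.0518, 0.1623]
tool_rot: [0.0, 0.513, 0.858, -0.001]
contact_force: [0.1, -0.1, 0.3]
gripper_width: 0.504
grasp_force: 0.0
```

Call:
{"fn": "apply_moves", "kwargs": {
  "targets": [
    {"translation":[0,0,0],"twist":-1,"hand":0.5},
    {"translation":[0,0,0],"twist":-1,"hand":0.5},
    {"translation":[0,0,0],"twist":-1,"hand":0.5},
    {"translation":[0,0,0],"twist":-1,"hand":0.5},
    {"translation":[0,0,0],"twist":-1,"hand":0.5},
    {"translation":[0,0,0],"twist":-1,"hand":0.5},
    {"translation":[0,0,0],"twist":-1,"hand":0.5},
    {"translation":[0,0,0],"twist":-1,"hand":0.5}
  ]
}}

```text
time: 9.0
tool_pos: [0.4006, -0.0518, 0.1623]
tool_rot: [-0.0, 0.138, 0.99, -0.001]
contact_force: [-0.3, -0.3, 0.2]
gripper_width: 0.503
grasp_force: 0.0
```

Run:
```python
from h import *
plan([.4145,.1552,.10],np.pi-.113)
```

```text
tcp [ 0.4006 -0.0518  0.1623] yaw 2.865 shift/0.1 [0.433 2.029 0.623] twist/0.1 -1.64 t 9.0
```

Call:
{"fn": "apply_moves", "kwargs": {
  "targets": [
    {"translation":[0.09,0.4,0],"twist":0,"hand":0.5},
    {"translation":[0.09,0.4,0],"twist":0,"hand":0.5},
    {"translation":[0.09,0.4,0.12],"twist":0,"hand":0.5},
    {"translation":[0.08,0.4,0.2],"twist":0,"hand":0.5},
    {"translation":[0.08,0.42,0.2],"twist":0,"hand":0.5},
    {"translation":[0,0,0.1],"twist":-0.8,"hand":0.5},
    {"translation":[0,0,0],"twist":-0.84,"hand":0.5},
    {"translation":[0,0,0],"twist":0,"hand":0.5}
  ]
}}

```text
time: 9.8
tool_pos: [0.415, 0.1546, 0.0997]
tool_rot: [-0.001, 0.058, 0.998, -0.001]
contact_force: [-0.3, -0.4, -0.4]
gripper_width: 0.501
grasp_force: 0.0
```

Run:
```python
from h import *
C=get_calibration('wrist');print(np.round(C['pose'],4).tolist())
im=grab_frame('wrist');cv2.imwrite('pics/w3full.png',im[:,:,::-1])
ch=lambda x,y,z:[.5437+x*.9936+y*.1132,.1405-x*.1132+y*.9936,z]
for y in(-.093,-.031,.031,.093): print(np.round(proj('wrist',ch(-.017,y,.01),C)),np.round(proj('wrist',ch(-.008,y,.03),C)))
cv2.imwrite('pics/w3.png',cv2.resize(im[0:260,100:540],None,fx=1.8,fy=1.8,interpolation=cv2.INTER_CUBIC)[:,:,::-1])
```

```text
[[0.1152, -0.9458, -0.3038, 0.3361], [0.9933, 0.1093, 0.0363, 0.1655], [-0.0011, -0.3059, 0.9521, 0.2205], [0.0, 0.0, 0.0, 1.0]]
[204. 389.] [199. 415.]
[283. 394.] [282. 421.]
[366. 394.] [368. 421.]
[446. 389.] [450. 415.]
```

View pics/w3.png

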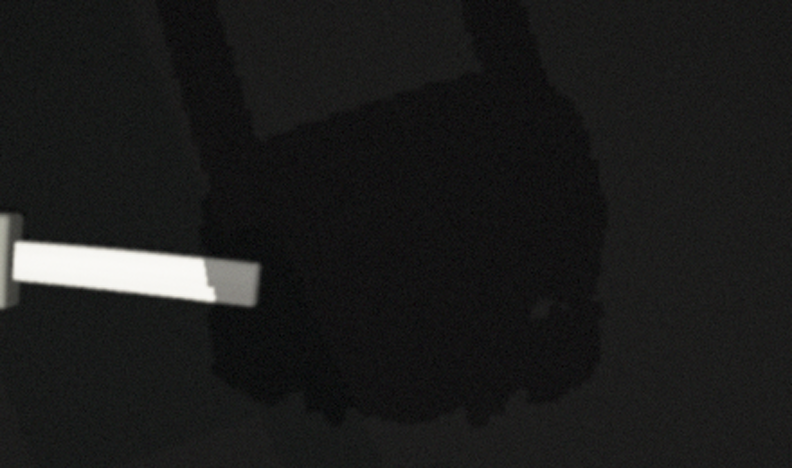

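That crop missed: it shows only the shadowed bench and the caliper. The guides project to rows 380–430 of the full frame.

Run:
```python
import cv2
im=cv2.imread('pics/w3full.png')[300:480,140:520];cv2.imwrite('pics/w3b.png',cv2.resize(im,None,fx=2.1,fy=2.1,interpolation=cv2.INTER_CUBIC))
```

```text
(no output)
```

View pics/w3b.png

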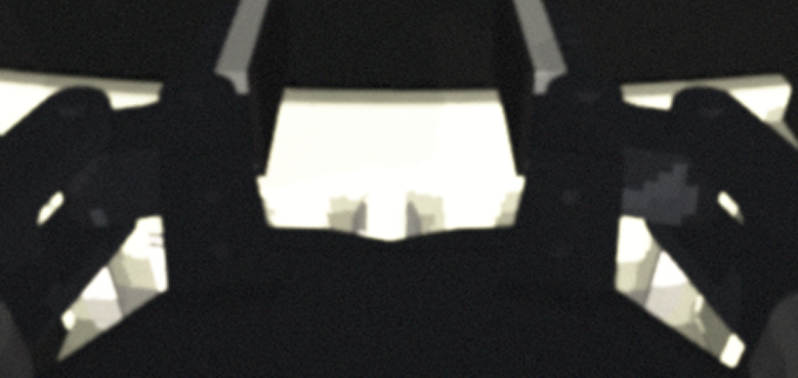

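The gripper hides the guides in this view; only the two middle ones show, at (345,215) and (430,215). I'll turn the tool so the camera looks in from the side.

Call:
{"fn": "apply_moves", "kwargs": {
  "targets": [
    {"translation":[0,0,-0.4],"twist":1,"hand":0.5},
    {"translation":[0,0,0],"twist":1,"hand":0.5},
    {"translation":[0,0,0],"twist":1,"hand":0.5},
    {"translation":[0,0,0],"twist":1,"hand":0.5},
    {"translation":[0,0,0],"twist":1,"hand":0.5},
    {"translation":[0,0,0],"twist":1,"hand":0.5},
    {"translation":[0,0,0],"twist":1,"hand":0.5},
    {"translation":[0,0,0],"twist":1,"hand":0.5}
  ]
}}

```text
time: 10.65
tool_pos: [0.416, 0.1541, 0.1413]
tool_rot: [0.001, 0.446, 0.895, 0.0]
contact_force: [-0.1, 0.6, 0.2]
gripper_width: 0.502
grasp_force: 0.0
```

Call:
{"fn": "apply_moves", "kwargs": {
  "targets": [
    {"translation":[0,0,0],"twist":1,"hand":0.5},
    {"translation":[0,0,0],"twist":1,"hand":0.5},
    {"translation":[0,0,0],"twist":1,"hand":0.5},
    {"translation":[0,0,0],"twist":1,"hand":0.5},
    {"translation":[0,0,0],"twist":1,"hand":0.5},
    {"translation":[0,0,0],"twist":1,"hand":0.5},
    {"translation":[0,0,0],"twist":1,"hand":0.5},
    {"translation":[0,0,0],"twist":0.66,"hand":0.5}
  ]
}}

```text
time: 11.45
tool_pos: [0.416, 0.1541, 0.1413]
tool_rot: [0.001, 0.748, 0.664, 0.0]
contact_force: [0.3, -0.2, 0.0]
gripper_width: 0.501
grasp_force: 0.0
```

Run:
```python
from h import *
plan([.376,.064,.08],1.458)
```

```text
tcp [0.416  0.1541 0.1413] yaw 1.452 shift/0.1 [-0.942 -0.291  0.613] twist/0.1 -0.06 t 11.45
```

Call:
{"fn": "apply_moves", "kwargs": {
  "targets": [
    {"translation":[-0.4,-0.12,0],"twist":0,"hand":0.5},
    {"translation":[-0.4,-0.12,0.1],"twist":0,"hand":0.5},
    {"translation":[-0.14,-0.05,0.3],"twist":0,"hand":0.5},
    {"translation":[0,0,0.2],"twist":0,"hand":0.5},
    {"translation":[0,0,0],"twist":0,"hand":0.5}
  ]
}}

```text
time: 11.95
tool_pos: [0.374, 0.0636, 0.0783]
tool_rot: [-0.002, 0.747, 0.665, -0.002]
contact_force: [-0.8, 0.5, -0.1]
gripper_width: 0.498
grasp_force: 0.0
```

Run:
```python
from h import *
C=get_calibration('wrist');np.save('C4.npy',C['pose'])
im=grab_frame('wrist');cv2.imwrite('pics/w4full.png',im[:,:,::-1])
ch=lambda x,y,z:[.5437+x*.9936+y*.1132,.1405-x*.1132+y*.9936,z]
for y in(-.093,-.031,.031,.093): print(np.round(proj('wrist',ch(-.017,y,.01),C)),np.round(proj('wrist',ch(-.008,y,.03),C)))
cv2.imwrite('pics/w4.png',cv2.resize(im[0:300,380:640],None,fx=2,fy=2,interpolation=cv2.INTER_CUBIC)[:,:,::-1])
```

```text
[555. 261.] [583. 272.]
[570. 162.] [601. 169.]
[574.  59.] [607.  59.]
[568. -35.] [598. -41.]
```

View pics/w4.png

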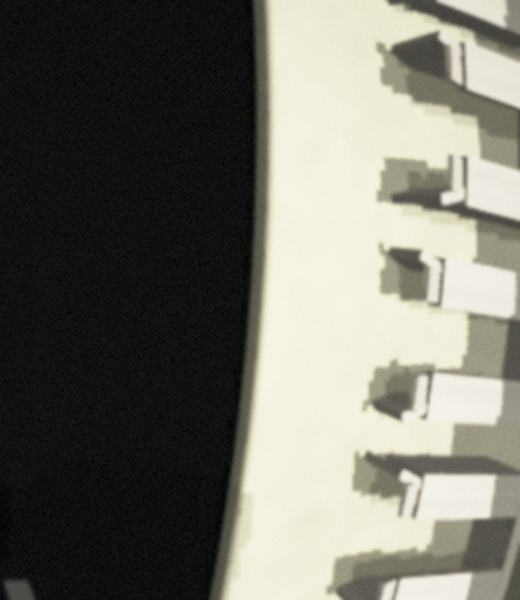

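The crop shows wall fronts of the guides from the right end upward: lip tops begin near x≈395 (y 580), 420 (y 495), 430 (y 395), 443 (y 280), 468 (y 185) and 468 (y 70). I'll turn those into heights.

Run:
```python
from h import *
C=get_calibration('wrist');C['pose']=np.load('C4.npy')
o0=np.array([.5437,.1405]);ex=np.array([.9936,-.1132]);ey=np.array([.1132,.9936])
for n,x,y in(('A lo top',395,585),('A up top',421,497),('B lo top',430,397),('B up top',443,282),('C lo top',468,182),('C up top',468,65),('D lo',450,5),('floor edge',262,60),('floor edge',250,380)):
    u,v=380+x/2,y/2;o,d=ray('wrist',u,v,C)
    for X in(-.008,-.017) if 'edge' not in n else (-.06,):
        t=(X-(o[:2]-o0)@ex)/(d[:2]@ex);p=o+t*d;print(n,X,'y %.1f z %.1f'%((p[:2]-o0)@ey*1000,p[2]*1000))
```

```text
A lo top -0.008 y -106.6 z 29.4
A lo top -0.017 y -101.2 z 39.4
A up top -0.008 y -77.2 z 31.8
A up top -0.017 y -73.6 z 41.7
B lo top -0.008 y -48.5 z 27.8
B lo top -0.017 y -46.6 z 37.9
B up top -0.008 y -15.5 z 27.7
B up top -0.017 y -15.5 z 37.8
C lo top -0.008 y 12.8 z 36.5
C lo top -0.017 y 11.1 z 46.1
C up top -0.008 y 45.7 z 37.4
C up top -0.017 y 42.1 z 46.9
D lo -0.008 y 64.6 z 31.4
D lo -0.017 y 59.9 z 41.3
floor edge -0.06 y 40.8 z 8.0
floor edge -0.06 y -50.2 z 7.6
```

Call:
{"fn": "apply_moves", "kwargs": {
  "targets": [
    {"translation":[0.4,0,0],"twist":0,"hand":0.5},
    {"translation":[0.4,0,0],"twist":0,"hand":0.5},
    {"translation":[0,0,0],"twist":0,"hand":0.5},
    {"translation":[0,0,0],"twist":0,"hand":0.5}
  ]
}}

```text
time: 12.4
tool_pos: [0.3863, 0.145, 0.0825]
tool_rot: [0.001, 0.745, 0.667, 0.001]
contact_force: [-0.3, -0.2, 0.6]
gripper_width: 0.496
grasp_force: 0.0
```

Run:
```python
from h import *
C=get_calibration('wrist');np.save('C5.npy',C['pose'])
im=grab_frame('wrist');cv2.imwrite('pics/w5full.png',im[:,:,::-1])
cv2.imwrite('pics/w5.png',cv2.resize(im[30:330,480:640],None,fx=2,fy=2,interpolation=cv2.INTER_CUBIC)[:,:,::-1])
```

```text
(no output)
```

View pics/w5.png

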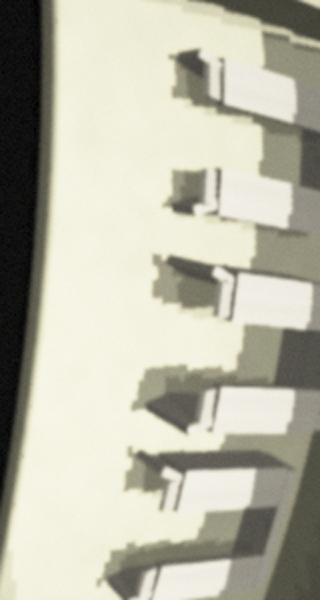

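Run:
```python
from h import *
C=get_calibration('wrist');C['pose']=np.load('C5.npy')
o0=np.array([.5437,.1405]);ex=np.array([.9936,-.1132]);ey=np.array([.1132,.9936])
for n,x,y in(('1',155,580),('2',180,490),('3',215,410),('4',232,295),('5',219,195),('6',223,85),('edge',40,290),('edge',48,100)):
    u,v=480+x/2,30+y/2;o,d=ray('wrist',u,v,C)
    X=-.008 if 'edge' not in n else -.06
    t=(X-(o[:2]-o0)@ex)/(d[:2]@ex);p=o+t*d;print(n,X,'y %.1f z %.1f'%((p[:2]-o0)@ey*1000,p[2]*1000))
```

```text
1 -0.008 y -46.9 z 26.4
2 -0.008 y -14.9 z 27.1
3 -0.008 y 13.6 z 35.5
4 -0.008 y 46.9 z 34.9
5 -0.008 y 74.3 z 24.5
6 -0.008 y 106.6 z 24.5
edge -0.06 y 40.9 z 10.7
edge -0.06 y 94.7 z 9.4
```

Guide tops come out at 31, 27, 35 and 24 mm for y = -93, -31, 31, 93, so these are slots 15, 11, 19 and 7. Next I go to coupon 15 for a closer look.

Call:
{"fn": "apply_moves", "kwargs": {
  "targets": [
    {"translation":[0,0,-0.4],"twist":-1,"hand":0.6},
    {"translation":[-0.3,0,-0.3],"twist":-1,"hand":0.6},
    {"translation":[-0.4,0,0],"twist":-1,"hand":0.6},
    {"translation":[-0.4,0,0],"twist":-1,"hand":0.6},
    {"translation":[-0.4,0,0],"twist":-1,"hand":0.6},
    {"translation":[-0.4,0,0],"twist":-1,"hand":0.6},
    {"translation":[0,0,0],"twist":-1,"hand":0.6},
    {"translation":[0,0,0],"twist":-1,"hand":0.6}
  ]
}}

```text
time: 13.25
tool_pos: [0.4224, -0.0429, 0.1515]
tool_rot: [0.0, 0.428, 0.904, -0.0]
contact_force: [0.3, -0.3, 0.8]
gripper_width: 0.601
grasp_force: 0.0
```

Call:
{"fn": "apply_moves", "kwargs": {
  "targets": [
    {"translation":[0,0,0],"twist":-1,"hand":0.6},
    {"translation":[0,0,0],"twist":-1,"hand":0.6},
    {"translation":[0,0,0],"twist":-1,"hand":0.6},
    {"translation":[0,0,0],"twist":-1,"hand":0.6},
    {"translation":[0,0,0],"twist":-1,"hand":0.6},
    {"translation":[0,0,0],"twist":-1,"hand":0.6},
    {"translation":[0,0,0],"twist":-1,"hand":0.6},
    {"translation":[0,0,0],"twist":-1,"hand":0.6}
  ]
}}

```text
time: 14.05
tool_pos: [0.4221, -0.0416, 0.1514]
tool_rot: [0.0, 0.041, 0.999, -0.0]
contact_force: [-0.3, 0.2, 0.8]
gripper_width: 0.599
grasp_force: 0.0
```

Run:
```python
from h import *
plan([.487,-.203,.13],3.51)
```

```text
tcp [ 0.4221 -0.0416  0.1514] yaw 3.061 shift/0.1 [-0.777 -1.556  0.214] twist/0.1 -4.49 t 14.05
```

Call:
{"fn": "apply_moves", "kwargs": {
  "targets": [
    {"translation":[-0.19,-0.39,0],"twist":0,"hand":0.6},
    {"translation":[-0.19,-0.39,0],"twist":0,"hand":0.6},
    {"translation":[-0.19,-0.39,0.1],"twist":0,"hand":0.6},
    {"translation":[-0.2,-0.39,0.1],"twist":0,"hand":0.6},
    {"translation":[0,0,0],"twist":-1,"hand":0.6},
    {"translation":[0,0,0],"twist":-1,"hand":0.6},
    {"translation":[0,0,0],"twist":-1,"hand":0.6},
    {"translation":[0,0,0],"twist":-1,"hand":0.6}
  ]
}}

```text
time: 14.85
tool_pos: [0.4855, -0.2038, 0.1313]
tool_rot: [0.0, -0.159, 0.987, -0.0]
contact_force: [0.1, -0.0, 0.3]
gripper_width: 0.602
grasp_force: 0.0
```

```bash
cat >> h.py <<'E'
def look(g,a0):
    C=get_calibration('wrist');im=grab_frame('wrist');cv2.imwrite('pics/last.png',im[:,:,::-1])
    u,v=proj('wrist',[*g,.01],C);print('expect px',round(u),round(v))
    hsv=cv2.cvtColor(im,cv2.COLOR_RGB2HSV)
    for r in regions_of('wrist','coupon_7'):
        m=r['pixels'];vv,uu=np.nonzero(m)
        if np.hypot(uu.mean()-u,vv.mean()-v)<45:
            print('score',r['score'],len(uu),'px',uu.mean().round(),vv.mean().round(),'box',uu.min(),uu.max(),vv.min(),vv.max(),'sat',hsv[m][:,1].mean().round())
            for o in silfit([('wrist',m,C)],[*g,a0]):print(o)
            break
E
python3 - <<'E'
from h import *
look((.4142,-.2307),.37)
E
```

```text
expect px 318 124
score 0.72 6472 px 321.0 126.0 box 293 349 63 190 sat 22.0
(0.007, 1.798, [0.4151, -0.2279, 0.3618])
(0.011, 1.229, [0.415, -0.2279, 0.3619])
(0.015, 0.739, [0.415, -0.2279, 0.3617])
(0.019, 0.642, [0.415, -0.2279, 0.3608])
```

Run:
```python
from h import *
plan([.400,-.2335,.047],3.503)
```

```text
tcp [ 0.4857 -0.2035  0.1314] yaw 3.456 shift/0.1 [ 0.907 -0.02   0.844] twist/0.1 -0.47 t 14.95
```

Call:
{"fn": "apply_moves", "kwargs": {
  "targets": [
    {"translation":[0.45,0,0],"twist":-0.47,"hand":0},
    {"translation":[0.457,0.022,0.1],"twist":0,"hand":0},
    {"translation":[0,0,0.4],"twist":0,"hand":0},
    {"translation":[0,0,0.3],"twist":0,"hand":0},
    {"translation":[0,0,0.05],"twist":0,"hand":0},
    {"translation":[0,0,0],"twist":0,"hand":0},
    {"translation":[0,0,0],"twist":0,"hand":0},
    {"translation":[0,0,0.02],"twist":0,"hand":0}
  ]
}}

```text
time: 15.75
tool_pos: [0.4015, -0.2317, 0.0461]
tool_rot: [0.001, -0.181, 0.983, -0.002]
contact_force: [-0.3, -0.2, 0.7]
gripper_width: -0.003
grasp_force: 0.0
```

Call:
{"fn": "apply_moves", "kwargs": {
  "targets": [
    {"translation":[0,0,0.02],"twist":0,"hand":0},
    {"translation":[0,0,0],"twist":0,"hand":0}
  ]
}}

```text
time: 15.95
tool_pos: [0.4003, -0.2306, 0.0423]
tool_rot: [0.0, -0.181, 0.983, -0.0]
contact_force: [-0.4, -0.3, 0.3]
gripper_width: 0.002
grasp_force: 0.0
```

Call:
{"fn": "apply_moves", "kwargs": {
  "targets": [
    {"translation":[0,0,0.02],"twist":0,"hand":0},
    {"translation":[0,0,0],"twist":0,"hand":0}
  ]
}}

```text
time: 16.15
tool_pos: [0.3999, -0.2304, 0.0397]
tool_rot: [-0.0, -0.181, 0.983, 0.0]
contact_force: [-0.1, -0.0, -0.2]
gripper_width: -0.0
grasp_force: 0.0
```

Call:
{"fn": "apply_moves", "kwargs": {
  "targets": [
    {"translation":[0,0,0.02],"twist":0,"hand":0},
    {"translation":[0,0,0],"twist":0,"hand":0}
  ]
}}

```text
time: 16.35
tool_pos: [0.3997, -0.2303, 0.0376]
tool_rot: [-0.0, -0.181, 0.983, 0.0]
contact_force: [0.3, 0.7, -0.7]
gripper_width: 0.001
grasp_force: 0.0
```

Call:
{"fn": "apply_moves", "kwargs": {
  "targets": [
    {"translation":[0,0,0.015],"twist":0,"hand":0},
    {"translation":[0,0,0],"twist":0,"hand":0}
  ]
}}

```text
time: 16.55
tool_pos: [0.4, -0.2306, 0.037]
tool_rot: [-0.0, -0.181, 0.983, 0.0]
contact_force: [-2.5, 2.4, 5.9]
gripper_width: 0.002
grasp_force: 2.6
```

Call:
{"fn": "apply_moves", "kwargs": {
  "targets": [
    {"translation":[0,0,0.015],"twist":0,"hand":0},
    {"translation":[0,0,0],"twist":0,"hand":0}
  ]
}}

```text
time: 16.75
tool_pos: [0.4001, -0.2306, 0.037]
tool_rot: [-0.001, -0.181, 0.983, 0.001]
contact_force: [-6.3, 6.6, 16.5]
gripper_width: -0.003
grasp_force: 8.4
```

Call:
{"fn": "apply_moves", "kwargs": {
  "targets": [
    {"translation":[0,0,-0.25],"twist":0,"hand":0.6},
    {"translation":[0,0,0],"twist":0,"hand":0.6},
    {"translation":[0,0,0],"twist":0,"hand":0.6},
    {"translation":[0,0,0],"twist":0,"hand":0.6}
  ]
}}

```text
time: 17.15
tool_pos: [0.3994, -0.2301, 0.059]
tool_rot: [-0.0, -0.181, 0.983, 0.001]
contact_force: [0.4, 0.3, 0.1]
gripper_width: 0.601
grasp_force: 0.0
```

Run:
```python
from h import *
plan([.3879,-.2382,.024],3.503)
```

```text
tcp [ 0.3994 -0.2301  0.059 ] yaw 3.506 shift/0.1 [ 0.136 -0.034  0.35 ] twist/0.1 0.03 t 17.15
```

Call:
{"fn": "apply_moves", "kwargs": {
  "targets": [
    {"translation":[0.136,-0.034,0.1],"twist":0,"hand":0.6},
    {"translation":[0,0,0.15],"twist":0,"hand":0.6},
    {"translation":[0,0,0.1],"twist":0,"hand":0.6},
    {"translation":[0,0,0],"twist":0,"hand":0},
    {"translation":[0,0,0],"twist":0,"hand":0},
    {"translation":[0,0,0],"twist":0,"hand":0},
    {"translation":[0,0,0],"twist":0,"hand":0}
  ]
}}

```text
time: 17.85
tool_pos: [0.3887, -0.2388, 0.0253]
tool_rot: [0.0, -0.181, 0.983, -0.0]
contact_force: [-0.6, 0.9, -1.3]
gripper_width: 0.358
grasp_force: 61.8
```

Call:
{"fn": "apply_moves", "kwargs": {
  "targets": [
    {"translation":[0,0,-0.3],"twist":0,"hand":0},
    {"translation":[0,0,-0.4],"twist":0,"hand":0},
    {"translation":[0,0,-0.3],"twist":0.8,"hand":0},
    {"translation":[0,0,0],"twist":1,"hand":0},
    {"translation":[0,0,0],"twist":1,"hand":0},
    {"translation":[0,0,0],"twist":1,"hand":0},
    {"translation":[0,0,0],"twist":0.97,"hand":0}
  ]
}}

```text
time: 18.55
tool_pos: [0.3886, -0.2386, 0.1254]
tool_rot: [0.0, 0.058, 0.998, -0.0]
contact_force: [-0.1, -0.2, -1.5]
gripper_width: 0.354
grasp_force: 61.8
```

```bash
cat >> h.py <<'E'
def ch(x,y,z):
    return [.5437+x*.9936+y*.1132,.1405-x*.1132+y*.9936,z]
def inch():
    s=state();d=s['tool_pos'][:2]-np.array([.5437,.1405])
    print('TCP in chamber mm: x %.1f y %.1f z %.1f'%(1000*(d@[.9936,-.1132]),1000*(d@[.1132,.9936]),1000*s['tool_pos'][2]),'w %.3f f %.1f'%(s['gripper_width'],s['grasp_force']))
YAW=np.pi-.1134
E
python3 - <<'E'
from h import *
plan(ch(-.104,-.093,.125),YAW)
E
```

```text
tcp [ 0.3886 -0.2386  0.1254] yaw 3.025 shift/0.1 [-0.062  3.012  0.004] twist/0.1 -0.03 t 18.55
```

Call:
{"fn": "apply_moves", "kwargs": {
  "targets": [
    {"translation":[-0.01,0.43,0],"twist":0,"hand":0},
    {"translation":[-0.01,0.43,0],"twist":0,"hand":0},
    {"translation":[-0.01,0.43,0],"twist":0,"hand":0},
    {"translation":[-0.01,0.43,0],"twist":0,"hand":0},
    {"translation":[-0.01,0.43,0],"twist":0,"hand":0},
    {"translation":[-0.01,0.43,0],"twist":0,"hand":0},
    {"translation":[0,0.43,0],"twist":0,"hand":0},
    {"translation":[0,0,0.3],"twist":0,"hand":0}
  ]
}}

```text
time: 19.35
tool_pos: [0.4322, 0.0641, 0.0996]
tool_rot: [0.006, 0.053, 0.999, 0.001]
contact_force: [0.4, -0.9, -1.4]
gripper_width: 0.357
grasp_force: 61.8
```

Call:
{"fn": "apply_moves", "kwargs": {
  "targets": [
    {"translation":[0,0,0.3],"twist":0,"hand":0},
    {"translation":[0,0,0],"twist":0,"hand":0}
  ]
}}

```text
time: 19.55
tool_pos: [0.4247, 0.0606, 0.0611]
tool_rot: [-0.004, 0.056, 0.998, -0.0]
contact_force: [-0.8, 0.0, -1.6]
gripper_width: 0.356
grasp_force: 61.9
```

Run:
```python
from h import *
inch();plan(ch(-.104,-.093,.0375),YAW)
C=get_calibration('wrist');np.save('C6.npy',C['pose']);im=grab_frame('wrist');cv2.imwrite('pics/w6.png',im[:,:,::-1])
```

```text
TCP in chamber mm: x -109.2 y -92.9 z 61.1 w 0.356 f 61.9
tcp [0.4247 0.0606 0.0611] yaw 3.03 shift/0.1 [-0.052 -0.001  0.236] twist/0.1 0.02 t 19.55
```

View pics/w6.png

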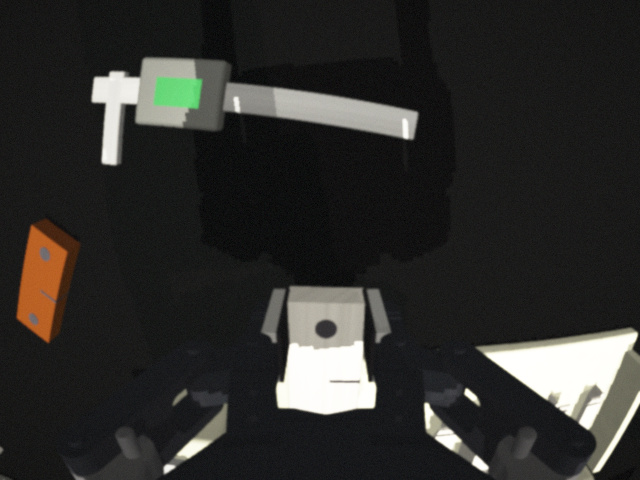

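Coupon 15 is held straight between the fingers (rear top edge at about (327,303)), and the chamber floor shows at lower right.

Run:
```python
from h import *
C=get_calibration('wrist');P=np.load('C6.npy');C['pose']=P
for v,z in((303,.0508),(288,.0358)):
    p=at_z('wrist',327,v,z,C)[:2]-np.array([.5437,.1405]);print(p@[.9936,-.1132],p@[.1132,.9936])
plan(ch(-.104,-.093,.0363),YAW);inch()
```

```text
-0.11852709709089176 -0.0907767914500574
-0.11803174480481872 -0.09072858846941301
tcp [0.4264 0.0602 0.0634] yaw 3.029 shift/0.1 [-0.034  0.001  0.271] twist/0.1 0.01 t 19.6
TCP in chamber mm: x -107.4 y -93.1 z 63.4 w 0.352 f 61.9
```

Call:
{"fn": "apply_moves", "kwargs": {
  "targets": [
    {"translation":[-0.03,0,0.2],"twist":0,"hand":0},
    {"translation":[0,0,0.07],"twist":0,"hand":0},
    {"translation":[-0.1,0,0],"twist":0,"hand":0},
    {"translation":[-0.1,0,0],"twist":0,"hand":0},
    {"translation":[-0.1,0,0],"twist":0,"hand":0},
    {"translation":[0,0,0],"twist":0,"hand":0}
  ]
}}

```text
time: 20.2
tool_pos: [0.462, 0.0558, 0.0378]
tool_rot: [-0.0, 0.057, 0.998, -0.0]
contact_force: [1.3, -0.4, -6.6]
gripper_width: 0.352
grasp_force: 60.7
```

Run:
```python
from h import *
inch();plan(ch(-.030,-.093,.0363),YAW);print(state()['contact_force'],state()['ft_torque'])
```

```text
TCP in chamber mm: x -71.6 y -93.4 z 37.8 w 0.352 f 60.7
tcp [0.462  0.0558 0.0378] yaw 3.028 shift/0.1 [-0.416  0.004  0.015] twist/0.1 0.0 t 20.2
[ 1.29083552 -0.431453   -6.55450676] [0.09169488 0.16700375 0.00985975]
```

Call:
{"fn": "apply_moves", "kwargs": {
  "targets": [
    {"translation":[0,0,0.012],"twist":0,"hand":0},
    {"translation":[-0.1,0,0],"twist":0,"hand":0},
    {"translation":[-0.1,0,0],"twist":0,"hand":0},
    {"translation":[-0.1,0,0],"twist":0,"hand":0},
    {"translation":[-0.07,0,0],"twist":0,"hand":0},
    {"translation":[0,0,0],"twist":0,"hand":0}
  ]
}}

```text
time: 20.8
tool_pos: [0.4989, 0.0518, 0.0364]
tool_rot: [0.001, 0.056, 0.998, -0.0]
contact_force: [1.8, 0.1, -9.9]
gripper_width: 0.354
grasp_force: 60.4
```

Call:
{"fn": "apply_moves", "kwargs": {
  "targets": [
    {"translation":[-0.05,0,0],"twist":0,"hand":0},
    {"translation":[-0.03,0,0],"twist":0,"hand":0},
    {"translation":[0,0,0],"twist":0,"hand":0}
  ]
}}

```text
time: 21.1
tool_pos: [0.5042, 0.0512, 0.036]
tool_rot: [-0.002, 0.056, 0.998, -0.0]
contact_force: [-5.3, 0.2, -4.1]
gripper_width: 0.356
grasp_force: 61.0
```

Run:
```python
from h import *
inch();print(state()['contact_force'],state()['ft_torque'])
```

```text
TCP in chamber mm: x -29.1 y -93.2 z 36.0 w 0.356 f 61.0
[-5.34176592  0.24146628 -4.1236144 ] [0.06943651 1.14732397 0.01442083]
```

Call:
{"fn": "apply_moves", "kwargs": {
  "targets": [
    {"translation":[-0.02,0,0],"twist":0,"hand":0},
    {"translation":[0,0,0],"twist":0,"hand":0},
    {"translation":[0,0,0],"twist":0,"hand":0.5},
    {"translation":[0,0,0],"twist":0,"hand":0.5},
    {"translation":[0,0,0],"twist":0,"hand":0.5},
    {"translation":[0,0,-0.4],"twist":0,"hand":0.5},
    {"translation":[0.3,0,-0.4],"twist":0,"hand":0.5},
    {"translation":[0.3,0,0],"twist":0,"hand":0.5}
  ]
}}

```text
time: 21.9
tool_pos: [0.4545, 0.0573, 0.1259]
tool_rot: [0.009, 0.056, 0.998, 0.0]
contact_force: [0.3, -0.5, 0.0]
gripper_width: 0.503
grasp_force: 0.0
```

Run:
```python
from h import *
inch()
grab_frame('scene');grab_frame('top')
for c in('scene','top'):
  print([(round(r['score'],2),np.round(r['point'],3).tolist()) for r in recognise(c,'coupon_7')[:8]])
plan([.499,-.421,.12],2.70)
```

```text
TCP in chamber mm: x -79.2 y -92.7 z 125.9 w 0.503 f 0.0
[(0.92, [0.302, -0.334, 0.008]), (0.83, [0.604, -0.385, 0.018]), (0.8, [0.437, -0.389, 0.009]), (0.75, [0.425, -0.129, 0.013]), (0.72, [0.303, -0.21, 0.011])]
[(0.96, [0.292, -0.334, 0.004]), (0.93, [0.432, -0.386, 0.01]), (0.88, [0.598, -0.382, 0.022]), (0.81, [0.296, -0.204, 0.019]), (0.74, [0.616, 0.405, 0.048]), (0.56, [0.416, -0.119, 0.01])]
tcp [0.4499 0.0576 0.1187] yaw 3.029 shift/0.1 [-1.026 -4.7   -0.013] twist/0.1 3.29 t 22.1
```

Call:
{"fn": "apply_moves", "kwargs": {
  "targets": [
    {"translation":[-0.1,-0.45,0],"twist":0,"hand":0.6},
    {"translation":[-0.1,-0.45,0],"twist":0,"hand":0.6},
    {"translation":[-0.1,-0.45,0],"twist":0,"hand":0.6},
    {"translation":[-0.1,-0.45,0],"twist":0,"hand":0.6},
    {"translation":[-0.1,-0.45,0],"twist":0,"hand":0.6},
    {"translation":[-0.1,-0.45,0],"twist":0,"hand":0.6},
    {"translation":[-0.1,-0.45,0],"twist":0,"hand":0.6},
    {"translation":[-0.1,-0.45,0],"twist":0,"hand":0.6}
  ]
}}

```text
time: 22.9
tool_pos: [0.4882, -0.3124, 0.1167]
tool_rot: [0.001, 0.057, 0.998, -0.001]
contact_force: [0.7, 0.9, 0.4]
gripper_width: 0.601
grasp_force: 0.0
```

Call:
{"fn": "apply_moves", "kwargs": {
  "targets": [
    {"translation":[-0.1,-0.45,0],"twist":0,"hand":0.6},
    {"translation":[-0.1,-0.45,0],"twist":0,"hand":0.6},
    {"translation":[-0.03,-0.2,0],"twist":1,"hand":0.6},
    {"translation":[0,0,0],"twist":1,"hand":0.6},
    {"translation":[0,0,0],"twist":1,"hand":0.6},
    {"translation":[0,0,0],"twist":0.3,"hand":0.6},
    {"translation":[0,0,0],"twist":0,"hand":0.6}
  ]
}}

```text
time: 23.6
tool_pos: [0.4983, -0.4223, 0.1162]
tool_rot: [0.0, 0.22, 0.976, -0.0]
contact_force: [-0.6, -0.1, 1.0]
gripper_width: 0.602
grasp_force: 0.0
```

```bash
cat >> h.py <<'E'
def grasp_at(c,a,z,d=.029):
    # tool yaw = a+pi (mod 2pi), tool shifted d along its x from the coupon's middle
    y=a+np.pi
    plan([c[0]+d*np.cos(y),c[1]+d*np.sin(y),z],y)
E
python3 - <<'E'
from h import *
look((.4289,-.3876),-.444)
grasp_at((.4289,-.3876),-.444,.06)
E
```

```text
expect px 326 124
score 0.93 6621 px 331.0 121.0 box 304 359 59 185 sat 6.0
(0.007, 0.606, [0.4291, -0.3846, -0.4503])
(0.011, 1.152, [0.4292, -0.3847, -0.452])
(0.015, 1.934, [0.4298, -0.3851, -0.4534])
(0.019, 2.849, [0.4305, -0.3855, -0.4535])
tcp [ 0.4981 -0.4218  0.1164] yaw 2.699 shift/0.1 [1.062 0.013 0.564] twist/0.1 0.02 t 23.7
```

Run:
```python
from h import *
grasp_at((.429,-.3862),-.449,.03)
```

```text
tcp [ 0.4981 -0.4218  0.1164] yaw 2.699 shift/0.1 [1.067 0.028 0.864] twist/0.1 0.07 t 23.7
```

Call:
{"fn": "apply_moves", "kwargs": {
  "targets": [
    {"translation":[0.4,0.028,0],"twist":0.07,"hand":0.5},
    {"translation":[0.4,0,0],"twist":0,"hand":0.5},
    {"translation":[0.267,0,0.2],"twist":0,"hand":0.5},
    {"translation":[0,0,0.35],"twist":0,"hand":0.5},
    {"translation":[0,0,0.3],"twist":0,"hand":0.5},
    {"translation":[0,0,0.05],"twist":0,"hand":0.5},
    {"translation":[0,0,0],"twist":0,"hand":0.5}
  ]
}}

```text
time: 24.4
tool_pos: [0.4024, -0.372, 0.026]
tool_rot: [-0.001, 0.223, 0.975, 0.001]
contact_force: [0.1, 0.4, -0.3]
gripper_width: 0.499
grasp_force: 0.0
```

Call:
{"fn": "apply_moves", "kwargs": {
  "targets": [
    {"translation":[0,0,0.02],"twist":0,"hand":0.5},
    {"translation":[0,0,0],"twist":0,"hand":0.5}
  ]
}}

```text
time: 24.6
tool_pos: [0.4037, -0.3735, 0.0265]
tool_rot: [0.001, 0.223, 0.975, -0.001]
contact_force: [-1.3, -0.4, 1.4]
gripper_width: 0.502
grasp_force: 0.0
```

Call:
{"fn": "apply_moves", "kwargs": {
  "targets": [
    {"translation":[0,0,0.02],"twist":0,"hand":0.5},
    {"translation":[0,0,0],"twist":0,"hand":0.5}
  ]
}}

```text
time: 24.8
tool_pos: [0.4029, -0.3727, 0.0234]
tool_rot: [0.0, 0.223, 0.975, -0.0]
contact_force: [0.4, -0.5, 0.5]
gripper_width: 0.497
grasp_force: 0.0
```

Call:
{"fn": "apply_moves", "kwargs": {
  "targets": [
    {"translation":[0,0,0.02],"twist":0,"hand":0.5},
    {"translation":[0,0,0],"twist":0,"hand":0.5}
  ]
}}

```text
time: 25.0
tool_pos: [0.4025, -0.3722, 0.0205]
tool_rot: [-0.0, 0.223, 0.975, 0.0]
contact_force: [0.2, -0.5, -0.2]
gripper_width: 0.499
grasp_force: 0.0
```

Call:
{"fn": "apply_moves", "kwargs": {
  "targets": [
    {"translation":[0,0,0],"twist":0,"hand":0},
    {"translation":[0,0,0],"twist":0,"hand":0},
    {"translation":[0,0,0],"twist":0,"hand":0},
    {"translation":[0,0,0],"twist":0,"hand":0}
  ]
}}

```text
time: 25.4
tool_pos: [0.4031, -0.373, 0.0218]
tool_rot: [0.001, 0.223, 0.975, -0.0]
contact_force: [-1.0, 0.2, 5.2]
gripper_width: 0.351
grasp_force: 61.1
```

Call:
{"fn": "apply_moves", "kwargs": {
  "targets": [
    {"translation":[0,0,-0.3],"twist":0,"hand":0},
    {"translation":[0,0,-0.4],"twist":0,"hand":0},
    {"translation":[0,0,-0.3],"twist":-0.9,"hand":0},
    {"translation":[0,0,0],"twist":-0.9,"hand":0},
    {"translation":[0,0,0],"twist":-0.9,"hand":0},
    {"translation":[0,0,0],"twist":-0.66,"hand":0},
    {"translation":[0,0,0],"twist":0,"hand":0}
  ]
}}

```text
time: 26.1
tool_pos: [0.4023, -0.372, 0.1202]
tool_rot: [-0.0, 0.057, 0.998, 0.0]
contact_force: [0.6, 0.7, -1.2]
gripper_width: 0.349
grasp_force: 59.7
```

Run:
```python
from h import *
inch();plan(ch(-.107,.093,.125),YAW)
```

```text
TCP in chamber mm: x -82.5 y -525.2 z 120.2 w 0.349 f 59.7
tcp [ 0.4023 -0.372   0.1202] yaw 3.028 shift/0.1 [ 0.248  6.182 -0.048] twist/0.1 -0.0 t 26.1
```

Call:
{"fn": "apply_moves", "kwargs": {
  "targets": [
    {"translation":[0.04,0.42,0],"twist":0,"hand":0},
    {"translation":[0.04,0.42,0],"twist":0,"hand":0},
    {"translation":[0.04,0.42,0],"twist":0,"hand":0},
    {"translation":[0.04,0.42,0],"twist":0,"hand":0},
    {"translation":[0.04,0.42,0],"twist":0,"hand":0},
    {"translation":[0.04,0.42,0],"twist":0,"hand":0},
    {"translation":[0,0.42,0],"twist":0,"hand":0},
    {"translation":[0,0.42,0],"twist":0,"hand":0}
  ]
}}

```text
time: 26.9
tool_pos: [0.4165, -0.0341, 0.1205]
tool_rot: [0.0, 0.058, 0.998, 0.0]
contact_force: [1.2, -0.6, -0.6]
gripper_width: 0.351
grasp_force: 59.7
```

Call:
{"fn": "apply_moves", "kwargs": {
  "targets": [
    {"translation":[0,0.42,0],"twist":0,"hand":0},
    {"translation":[0,0.42,0],"twist":0,"hand":0},
    {"translation":[0,0.42,0],"twist":0,"hand":0},
    {"translation":[0,0.42,0],"twist":0,"hand":0},
    {"translation":[0,0.42,0],"twist":0,"hand":0},
    {"translation":[0,0.42,0],"twist":0,"hand":0},
    {"translation":[0,0.3,0],"twist":0,"hand":0}
  ]
}}

```text
time: 27.6
tool_pos: [0.4486, 0.2468, 0.1204]
tool_rot: [-0.0, 0.057, 0.998, 0.0]
contact_force: [0.4, -1.0, -1.3]
gripper_width: 0.349
grasp_force: 59.7
```

Call:
{"fn": "apply_moves", "kwargs": {
  "targets": [
    {"translation":[0,0,0.3],"twist":0,"hand":0},
    {"translation":[0,0,0.3],"twist":0,"hand":0},
    {"translation":[0,0,0],"twist":0,"hand":0},
    {"translation":[0,0,0],"twist":0,"hand":0},
    {"translation":[0,0,0],"twist":0,"hand":0}
  ]
}}

```text
time: 28.1
tool_pos: [0.4501, 0.2446, 0.0624]
tool_rot: [0.001, 0.057, 0.998, 0.001]
contact_force: [0.3, -0.8, 0.5]
gripper_width: 0.35
grasp_force: 59.7
```

```bash
cat >> h.py <<'E'
def held(t,dz,tag):
    # rear end of the held coupon: print row profile at image middle, save crop
    C=get_calibration('wrist');im=grab_frame('wrist');cv2.imwrite('pics/h_%s.png'%tag,im[:,:,::-1])
    g=cv2.cvtColor(im,cv2.COLOR_RGB2GRAY).astype(int)
    col=g[270:330,310:340].mean(1);print('rows 270..',col.astype(int).tolist())
    zt=state()['tool_pos'][2]-dz+t
    for v in range(284,312,4):
        p=at_z('wrist',327,v,zt,C)[:2]-np.array([.5437,.1405]);print(v,(1000*(p@np.array([.9936,-.1132]))).round(1),end='; ')
    print()
E
python3 - <<'E'
from h import *
inch();plan(ch(-.107,.093,.0325),YAW);held(.007,.0218,'7')
E
```

```text
TCP in chamber mm: x -104.8 y 92.8 z 62.4 w 0.350 f 59.7
tcp [0.4501 0.2446 0.0624] yaw 3.027 shift/0.1 [0.022 0.002 0.299] twist/0.1 -0.01 t 28.1
rows 270.. [11, 10, 10, 9, 10, 11, 9, 10, 10, 10, 10, 9, 9, 11, 10, 10, 10, 16, 35, 70, 102, 117, 121, 122, 126, 136, 153, 165, 168, 165, 162, 160, 157, 155, 152, 149, 146, 145, 146, 145, 145, 141, 131, 115, 102, 93, 86, 81, 77, 74, 73, 73, 73, 75, 77, 81, 85, 91, 102, 115]
284 -120.6; 288 -118.8; 292 -117.0; 296 -115.1; 300 -113.3; 304 -111.4; 308 -109.5;
```

Call:
{"fn": "apply_moves", "kwargs": {
  "targets": [
    {"translation":[0,0,0.2],"twist":0,"hand":0},
    {"translation":[0,0,0.1],"twist":0,"hand":0},
    {"translation":[-0.1,0,0],"twist":0,"hand":0},
    {"translation":[-0.1,0,0],"twist":0,"hand":0},
    {"translation":[-0.1,0,0],"twist":0,"hand":0},
    {"translation":[0,0,0],"twist":0,"hand":0}
  ]
}}

```text
time: 28.75
tool_pos: [0.4809, 0.2409, 0.0317]
tool_rot: [0.001, 0.057, 0.998, 0.0]
contact_force: [0.8, -0.4, 1.0]
gripper_width: 0.351
grasp_force: 60.1
```

Run:
```python
from h import *
inch();plan(ch(-.030,.093,.0325),YAW);print(state()['contact_force'],state()['ft_torque'])
```

```text
TCP in chamber mm: x -73.8 y 92.7 z 31.7 w 0.351 f 60.1
tcp [0.4809 0.2409 0.0317] yaw 3.027 shift/0.1 [-0.438  0.004 -0.008] twist/0.1 -0.01 t 28.75
[ 0.78146857 -0.40107207  0.99505326] [-0.03911496 -0.27582906  0.00081136]
```

Entering freely; push home.

Call:
{"fn": "apply_moves", "kwargs": {
  "targets": [
    {"translation":[-0.1,0,-0.005],"twist":0,"hand":0},
    {"translation":[-0.1,0,0],"twist":0,"hand":0},
    {"translation":[-0.1,0,0],"twist":0,"hand":0},
    {"translation":[-0.08,0,0],"twist":0,"hand":0},
    {"translation":[-0.05,0,0],"twist":0,"hand":0},
    {"translation":[-0.03,0,0],"twist":0,"hand":0},
    {"translation":[0,0,0],"twist":0,"hand":0}
  ]
}}

```text
time: 29.45
tool_pos: [0.5252, 0.2359, 0.0318]
tool_rot: [0.0, 0.057, 0.998, 0.0]
contact_force: [-2.2, -0.0, 5.1]
gripper_width: 0.35
grasp_force: 61.5
```

Run:
```python
from h import *
inch();print(state()['contact_force'],state()['ft_torque'])
```

```text
TCP in chamber mm: x -29.2 y 92.7 z 31.8 w 0.350 f 61.5
[-2.18745167 -0.00847018  5.09420022] [-0.01604143  0.30272026 -0.01535848]
```

Call:
{"fn": "apply_moves", "kwargs": {
  "targets": [
    {"translation":[-0.03,0,0],"twist":0,"hand":0},
    {"translation":[0,0,0],"twist":0,"hand":0}
  ]
}}

```text
time: 29.65
tool_pos: [0.5264, 0.2358, 0.0318]
tool_rot: [-0.002, 0.057, 0.998, 0.0]
contact_force: [-7.7, 0.8, 10.9]
gripper_width: 0.352
grasp_force: 63.2
```

Call:
{"fn": "apply_moves", "kwargs": {
  "targets": [
    {"translation":[0,0,0],"twist":0,"hand":0.5},
    {"translation":[0,0,0],"twist":0,"hand":0.5},
    {"translation":[0,0,0],"twist":0,"hand":0.5},
    {"translation":[0,0,-0.4],"twist":0,"hand":0.5},
    {"translation":[0.3,0,-0.4],"twist":0,"hand":0.5},
    {"translation":[0.3,0,0],"twist":0,"hand":0.5}
  ]
}}

```text
time: 30.25
tool_pos: [0.4719, 0.2435, 0.1179]
tool_rot: [0.006, 0.057, 0.998, 0.002]
contact_force: [1.0, 0.7, -0.4]
gripper_width: 0.499
grasp_force: 0.0
```

Run:
```python
from h import *
inch()
grab_frame('scene');grab_frame('top')
for c in('scene','top'):
  print([(round(r['score'],2),np.round(r['point'],3).tolist()) for r in recognise(c,'coupon_7')[:8]])
plan([.667,-.350,.13],3.59)
```

```text
TCP in chamber mm: x -83.0 y 94.3 z 117.9 w 0.499 f 0.0
[(0.84, [0.605, -0.385, 0.019]), (0.78, [0.426, -0.129, 0.015]), (0.6, [0.301, -0.332, 0.011]), (0.58, [0.306, -0.209, 0.012]), (0.46, [0.509, 0.046, 0.029])]
[(0.89, [0.549, 0.23, 0.02]), (0.87, [0.598, -0.382, 0.021]), (0.68, [0.525, 0.047, 0.027]), (0.65, [0.413, -0.119, 0.012]), (0.6, [0.296, -0.329, 0.006]), (0.59, [0.687, -0.263, 0.036]), (0.57, [0.301, -0.204, 0.017])]
tcp [0.4676 0.2422 0.111 ] yaw 3.028 shift/0.1 [-2.651 -5.658 -0.19 ] twist/0.1 -5.62 t 30.45
```

Call:
{"fn": "apply_moves", "kwargs": {
  "targets": [
    {"translation":[0,-0.45,-0.19],"twist":0,"hand":0.5},
    {"translation":[0,-0.45,0],"twist":0,"hand":0.5},
    {"translation":[0,-0.45,0],"twist":0,"hand":0.5},
    {"translation":[0,-0.45,0],"twist":0,"hand":0.5},
    {"translation":[0,-0.45,0],"twist":0,"hand":0.5},
    {"translation":[0,-0.45,0],"twist":0,"hand":0.5},
    {"translation":[0,-0.45,0],"twist":0,"hand":0.5},
    {"translation":[0,-0.45,0],"twist":0,"hand":0.5}
  ]
}}

```text
time: 31.25
tool_pos: [0.4267, -0.1179, 0.1299]
tool_rot: [-0.0, 0.057, 0.998, -0.0]
contact_force: [1.2, -0.2, -0.2]
gripper_width: 0.498
grasp_force: 0.0
```

Call:
{"fn": "apply_moves", "kwargs": {
  "targets": [
    {"translation":[0,-0.45,0],"twist":0,"hand":0.5},
    {"translation":[0,-0.45,0],"twist":0,"hand":0.5},
    {"translation":[0,-0.45,0],"twist":0,"hand":0.5},
    {"translation":[0,-0.45,0],"twist":0,"hand":0.5},
    {"translation":[-0.4,-0.25,0],"twist":0,"hand":0.5},
    {"translation":[-0.45,0,0],"twist":0,"hand":0.5},
    {"translation":[-0.45,0,0],"twist":0,"hand":0.5},
    {"translation":[-0.45,0,0],"twist":0,"hand":0.5}
  ]
}}

```text
time: 32.05
tool_pos: [0.579, -0.3406, 0.1285]
tool_rot: [-0.001, 0.058, 0.998, 0.0]
contact_force: [-0.7, 0.3, 0.8]
gripper_width: 0.498
grasp_force: 0.0
```

Call:
{"fn": "apply_moves", "kwargs": {
  "targets": [
    {"translation":[-0.45,0,0],"twist":-1,"hand":0.5},
    {"translation":[-0.4,0.05,0],"twist":-1,"hand":0.5},
    {"translation":[0,0,0],"twist":-1,"hand":0.5},
    {"translation":[0,0,0],"twist":-1,"hand":0.5},
    {"translation":[0,0,0],"twist":-1,"hand":0.5},
    {"translation":[0,0,0],"twist":-0.62,"hand":0.5},
    {"translation":[0,0,0],"twist":0,"hand":0.5}
  ]
}}

```text
time: 32.75
tool_pos: [0.6622, -0.3404, 0.1284]
tool_rot: [-0.001, -0.222, 0.975, 0.0]
contact_force: [0.1, -0.3, 0.6]
gripper_width: 0.502
grasp_force: 0.0
```

Run:
```python
from h import *
plan([.667,-.350,.13],3.59)
look((.597,-.384),.45)
grasp_at((.597,-.384),.45,.06)
```

```text
tcp [ 0.6622 -0.3404  0.1284] yaw 3.589 shift/0.1 [-0.002 -0.107 -0.016] twist/0.1 -0.01 t 32.75
expect px 305 122
score 0.62 6609 px 306.0 125.0 box 280 333 62 189 sat 7.0
(0.007, 1.85, [0.5987, -0.3825, 0.4346])
(0.011, 1.24, [0.5986, -0.3823, 0.4352])
(0.015, 0.679, [0.5985, -0.3822, 0.4358])
(0.019, 0.503, [0.5985, -0.382, 0.4362])
tcp [ 0.6622 -0.3402  0.129 ] yaw 3.588 shift/0.1 [ 1.067 -0.115  0.69 ] twist/0.1 -0.04 t 32.85
```

Run:
```python
from h import *
grasp_at((.598,-.383),.440,.026)
```

```text
tcp [ 0.6622 -0.3402  0.129 ] yaw 3.588 shift/0.1 [ 1.053 -0.107  1.03 ] twist/0.1 0.06 t 32.85
```

Call:
{"fn": "apply_moves", "kwargs": {
  "targets": [
    {"translation":[0.4,-0.05,0],"twist":0.06,"hand":0.6},
    {"translation":[0.4,-0.057,0],"twist":0,"hand":0.6},
    {"translation":[0.253,0,0.2],"twist":0,"hand":0.6},
    {"translation":[0,0,0.3],"twist":0,"hand":0.6},
    {"translation":[0,0,0.33],"twist":0,"hand":0.6},
    {"translation":[0,0,0.2],"twist":0,"hand":0.6},
    {"translation":[0,0,0],"twist":0,"hand":0.6}
  ]
}}

```text
time: 33.55
tool_pos: [0.5692, -0.3928, 0.0223]
tool_rot: [-0.002, -0.219, 0.976, 0.003]
contact_force: [-0.6, 0.4, -0.5]
gripper_width: 0.597
grasp_force: 0.0
```

Call:
{"fn": "apply_moves", "kwargs": {
  "targets": [
    {"translation":[0,0,0],"twist":0,"hand":0},
    {"translation":[0,0,0],"twist":0,"hand":0},
    {"translation":[0,0,0],"twist":0,"hand":0},
    {"translation":[0,0,0],"twist":0,"hand":0}
  ]
}}

```text
time: 33.95
tool_pos: [0.5725, -0.3951, 0.0287]
tool_rot: [0.001, -0.219, 0.976, -0.001]
contact_force: [0.4, 0.1, 1.6]
gripper_width: 0.35
grasp_force: 62.7
```

Call:
{"fn": "apply_moves", "kwargs": {
  "targets": [
    {"translation":[0,0,0],"twist":0,"hand":0},
    {"translation":[0,0,0],"twist":0,"hand":0}
  ]
}}

```text
time: 34.15
tool_pos: [0.5725, -0.3951, 0.0286]
tool_rot: [0.001, -0.219, 0.976, -0.001]
contact_force: [-0.2, 0.4, 4.7]
gripper_width: 0.353
grasp_force: 63.0
```

Call:
{"fn": "apply_moves", "kwargs": {
  "targets": [
    {"translation":[0,0,-0.3],"twist":0,"hand":0},
    {"translation":[0,0,-0.4],"twist":0,"hand":0},
    {"translation":[0,0,-0.3],"twist":0.9,"hand":0},
    {"translation":[0,0,0],"twist":1,"hand":0},
    {"translation":[0,0,0],"twist":1,"hand":0},
    {"translation":[0,0,0],"twist":1,"hand":0},
    {"translation":[0,0,0],"twist":1,"hand":0},
    {"translation":[0,0,0],"twist":0.63,"hand":0}
  ]
}}

```text
time: 34.95
tool_pos: [0.5715, -0.3942, 0.1266]
tool_rot: [-0.0, 0.057, 0.998, 0.0]
contact_force: [0.3, -0.3, -1.0]
gripper_width: 0.355
grasp_force: 62.3
```

Run:
```python
from h import *
inch();plan(ch(-.107,.031,.13),YAW)
```

```text
TCP in chamber mm: x 88.1 y -528.2 z 126.6 w 0.355 f 62.3
tcp [ 0.5715 -0.3942  0.1266] yaw 3.028 shift/0.1 [ 1.954  5.59  -0.034] twist/0.1 -0.01 t 34.95
```

Call:
{"fn": "apply_moves", "kwargs": {
  "targets": [
    {"translation":[0.4,0.2,0],"twist":0,"hand":0},
    {"translation":[0.4,0.2,0],"twist":0,"hand":0},
    {"translation":[0.4,0.2,0],"twist":0,"hand":0},
    {"translation":[0.4,0.2,0],"twist":0,"hand":0},
    {"translation":[0.3,0.3,0],"twist":0,"hand":0},
    {"translation":[0.05,0.43,0],"twist":0,"hand":0},
    {"translation":[0,0.43,0],"twist":0,"hand":0},
    {"translation":[0,0.43,0],"twist":0,"hand":0}
  ]
}}

```text
time: 35.75
tool_pos: [0.4037, -0.134, 0.127]
tool_rot: [0.0, 0.056, 0.998, 0.0]
contact_force: [0.3, 0.1, -1.2]
gripper_width: 0.353
grasp_force: 62.4
```

Call:
{"fn": "apply_moves", "kwargs": {
  "targets": [
    {"translation":[0,0.4,0],"twist":0,"hand":0},
    {"translation":[0,0.4,0],"twist":0,"hand":0},
    {"translation":[0,0.4,0],"twist":0,"hand":0},
    {"translation":[0,0.4,0],"twist":0,"hand":0},
    {"translation":[0,0.4,0],"twist":0,"hand":0},
    {"translation":[0,0.4,0],"twist":0,"hand":0},
    {"translation":[0,0.4,0],"twist":0,"hand":0},
    {"translation":[0,0.4,0],"twist":0,"hand":0}
  ]
}}

```text
time: 36.55
tool_pos: [0.4394, 0.1843, 0.127]
tool_rot: [-0.0, 0.055, 0.998, -0.0]
contact_force: [0.9, -0.0, -0.7]
gripper_width: 0.353
grasp_force: 62.4
```

Call:
{"fn": "apply_moves", "kwargs": {
  "targets": [
    {"translation":[0,0,0.3],"twist":0,"hand":0},
    {"translation":[0,0,0.3],"twist":0,"hand":0},
    {"translation":[0,0,0],"twist":0,"hand":0},
    {"translation":[0,0,0],"twist":0,"hand":0},
    {"translation":[0,0,0],"twist":0,"hand":0}
  ]
}}

```text
time: 37.05
tool_pos: [0.441, 0.1826, 0.0689]
tool_rot: [0.001, 0.056, 0.998, 0.0]
contact_force: [1.0, 0.8, -0.9]
gripper_width: 0.355
grasp_force: 62.4
```

Run:
```python
from h import *
inch();plan(ch(-.107,.031,.0385),YAW);held(.019,.0275,'19')
```

```text
TCP in chamber mm: x -106.8 y 30.2 z 68.9 w 0.355 f 62.4
tcp [0.441  0.1826 0.0689] yaw 3.03 shift/0.1 [0.002 0.008 0.304] twist/0.1 0.02 t 37.05
rows 270.. [13, 12, 12, 13, 13, 14, 13, 15, 31, 71, 113, 131, 134, 134, 134, 133, 134, 134, 134, 134, 134, 134, 133, 132, 132, 132, 133, 135, 145, 162, 171, 174, 174, 173, 174, 174, 173, 172, 170, 167, 164, 165, 165, 164, 162, 154, 138, 121, 107, 99, 92, 86, 84, 82, 81, 81, 81, 83, 85, 90]
284 -125.6; 288 -123.8; 292 -122.1; 296 -120.4; 300 -118.6; 304 -116.8; 308 -115.0;
```

View pics/h_19.png

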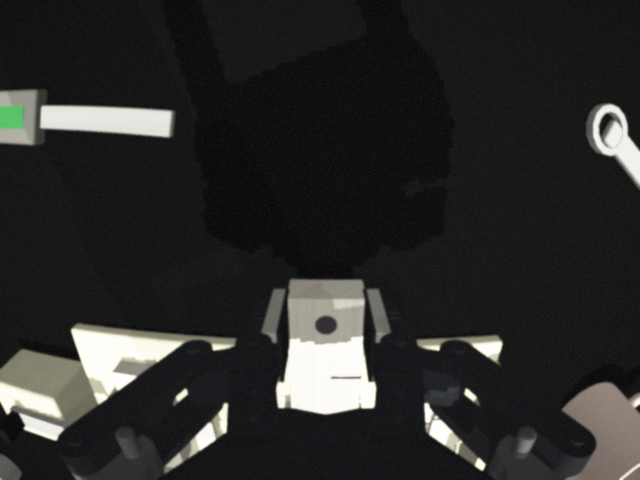

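The held coupon's end face spans rows 280–299, 19 px at about 1 px/mm, so it is the 19 mm one and sits straight. I'll feel for the floor with it.

Call:
{"fn": "apply_moves", "kwargs": {
  "targets": [
    {"translation":[0,0.008,0.2],"twist":0,"hand":0},
    {"translation":[0,0,0.08],"twist":0,"hand":0},
    {"translation":[0,0,0.01],"twist":0,"hand":0},
    {"translation":[0,0,0],"twist":0,"hand":0},
    {"translation":[0,0,0],"twist":0,"hand":0},
    {"translation":[0,0,0],"twist":0,"hand":0}
  ]
}}

```text
time: 37.7
tool_pos: [0.4403, 0.1834, 0.0388]
tool_rot: [0.0, 0.055, 0.998, 0.0]
contact_force: [-0.5, -0.3, -2.2]
gripper_width: 0.355
grasp_force: 62.4
```

Call:
{"fn": "apply_moves", "kwargs": {
  "targets": [
    {"translation":[0,0,0.01],"twist":0,"hand":0},
    {"translation":[0,0,0],"twist":0,"hand":0},
    {"translation":[0,0,0],"twist":0,"hand":0}
  ]
}}

```text
time: 38.0
tool_pos: [0.4402, 0.1835, 0.0379]
tool_rot: [0.0, 0.055, 0.998, 0.0]
contact_force: [-2.8, -1.3, 4.4]
gripper_width: 0.354
grasp_force: 63.2
```

Call:
{"fn": "apply_moves", "kwargs": {
  "targets": [
    {"translation":[0,0,0.01],"twist":0,"hand":0},
    {"translation":[0,0,0],"twist":0,"hand":0},
    {"translation":[0,0,0],"twist":0,"hand":0}
  ]
}}

```text
time: 38.3
tool_pos: [0.4402, 0.1835, 0.0373]
tool_rot: [0.0, 0.055, 0.998, 0.0]
contact_force: [-5.2, -0.6, 9.7]
gripper_width: 0.355
grasp_force: 63.8
```

Call:
{"fn": "apply_moves", "kwargs": {
  "targets": [
    {"translation":[0,0,-0.014],"twist":0,"hand":0},
    {"translation":[-0.1,0,0],"twist":0,"hand":0},
    {"translation":[-0.1,0,0],"twist":0,"hand":0},
    {"translation":[-0.1,0,0],"twist":0,"hand":0},
    {"translation":[-0.05,0,0],"twist":0,"hand":0},
    {"translation":[0,0,0],"twist":0,"hand":0}
  ]
}}

```text
time: 38.9
tool_pos: [0.4763, 0.1797, 0.0385]
tool_rot: [0.001, 0.055, 0.998, 0.0]
contact_force: [0.0, 0.5, 4.9]
gripper_width: 0.361
grasp_force: 63.1
```

Run:
```python
from h import *
inch();plan(ch(-.028,.031,.0385),YAW);print(state()['contact_force'],state()['ft_torque'])
```

```text
TCP in chamber mm: x -71.4 y 31.3 z 38.5 w 0.361 f 63.1
tcp [0.4763 0.1797 0.0385] yaw 3.031 shift/0.1 [-0.434 -0.004  0.   ] twist/0.1 0.02 t 38.9
[0.00560402 0.54868398 4.88729622] [-0.03703637  0.05964026 -0.01357806]
```

Call:
{"fn": "apply_moves", "kwargs": {
  "targets": [
    {"translation":[-0.1,0,-0.006],"twist":0,"hand":0},
    {"translation":[-0.1,0,0],"twist":0,"hand":0},
    {"translation":[-0.1,0,0],"twist":0,"hand":0},
    {"translation":[-0.07,0,0],"twist":0,"hand":0},
    {"translation":[-0.05,0,0],"twist":0,"hand":0},
    {"translation":[-0.03,0,0],"twist":0,"hand":0},
    {"translation":[0,0,0],"twist":0,"hand":0}
  ]
}}

```text
time: 39.6
tool_pos: [0.5202, 0.1745, 0.0386]
tool_rot: [0.0, 0.055, 0.998, 0.0]
contact_force: [-2.6, -0.1, 5.1]
gripper_width: 0.352
grasp_force: 63.3
```

Run:
```python
from h import *
inch();print(state()['contact_force'],state()['ft_torque'])
```

```text
TCP in chamber mm: x -27.2 y 31.1 z 38.6 w 0.352 f 63.3
[-2.55901524 -0.06468688  5.07196597] [-0.02437167  0.38540186  0.02658124]
```

Call:
{"fn": "apply_moves", "kwargs": {
  "targets": [
    {"translation":[-0.03,0,0],"twist":0,"hand":0},
    {"translation":[0,0,0],"twist":0,"hand":0},
    {"translation":[0,0,0],"twist":0,"hand":0}
  ]
}}

```text
time: 39.9
tool_pos: [0.5204, 0.1745, 0.0386]
tool_rot: [-0.004, 0.055, 0.998, -0.0]
contact_force: [-13.0, 1.4, 15.2]
gripper_width: 0.358
grasp_force: 64.4
```

Call:
{"fn": "apply_moves", "kwargs": {
  "targets": [
    {"translation":[0,0,0],"twist":0,"hand":0.5},
    {"translation":[0,0,0],"twist":0,"hand":0.5},
    {"translation":[0,0,0],"twist":0,"hand":0.5},
    {"translation":[0,0,-0.4],"twist":0,"hand":0.5},
    {"translation":[0.1,0,-0.4],"twist":0,"hand":0.5},
    {"translation":[0.45,0,-0.2],"twist":0,"hand":0.5},
    {"translation":[0.4,0,0],"twist":0,"hand":0.5},
    {"translation":[0,0,0],"twist":0,"hand":0.5}
  ]
}}

```text
time: 40.7
tool_pos: [0.4247, 0.1848, 0.1372]
tool_rot: [-0.0, 0.054, 0.999, -0.0]
contact_force: [0.3, 0.7, -0.0]
gripper_width: 0.497
grasp_force: 0.0
```

Run:
```python
from h import *
inch()
save('top','t9.png',(170,150,390,300),3)
cal=get_calibration('top')
for n,y,t in((15,-.093,.015),(19,.031,.019),(7,.093,.007)):
    for r in regions_of('top','coupon_7'):
        vv,uu=np.nonzero(r['pixels']);u,v=proj('top',ch(-.024,y,.01+t))
        if np.hypot(uu.mean()-u,vv.mean()-v)<14:
            c,_=cv2.findContours(r['pixels'].astype(np.uint8),cv2.RETR_EXTERNAL,cv2.CHAIN_APPROX_NONE)
            c=max(c,key=len).reshape(-1,2);P=np.array([at_z('top',a,b,.01+t)[:2] for a,b in c])-[.5437,.1405]
            X=P@[.9936,-.1132];Y=P@[.1132,.9936];print(n,r['score'].__round__(2),'x',X.min().round(4),X.max().round(4),'y',Y.min().round(4),Y.max().round(4))
```

```text
TCP in chamber mm: x -123.2 y 30.5 z 137.2 w 0.497 f 0.0
15 0.79 x -0.0392 0.0396 y -0.1102 -0.0808
19 0.58 x -0.0401 0.041 y 0.0114 0.0452
```

View pics/t9.png

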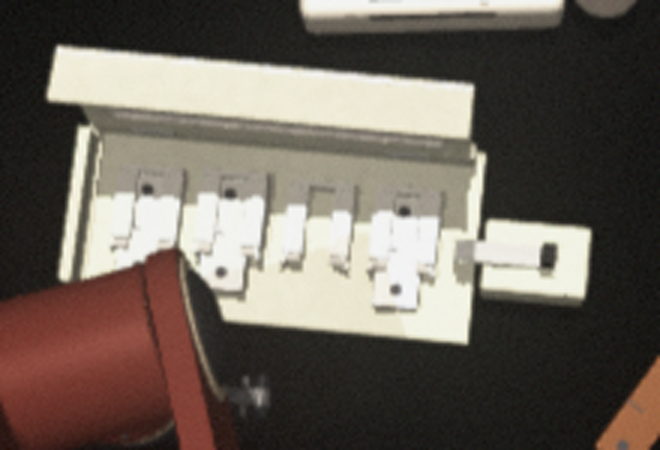

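Coupons 15 and 19 lie home (x within 1 mm), the 7's front end sits at the stop like the others, and the cover leans at the back. Now go over and behind the cover.

Call:
{"fn": "apply_moves", "kwargs": {
  "targets": [
    {"translation":[0,0,-0.45],"twist":0,"hand":0},
    {"translation":[0,0,-0.45],"twist":0,"hand":0},
    {"translation":[0,0,-0.4],"twist":0,"hand":0},
    {"translation":[-0.4,-0.1,0],"twist":0,"hand":0},
    {"translation":[-0.4,-0.1,0],"twist":0,"hand":0},
    {"translation":[-0.4,-0.1,0],"twist":0,"hand":0},
    {"translation":[-0.4,0,0],"twist":0,"hand":0},
    {"translation":[-0.4,0,0],"twist":0,"hand":0}
  ]
}}

```text
time: 41.7
tool_pos: [0.6265, 0.1314, 0.2674]
tool_rot: [-0.0, 0.056, 0.998, -0.0]
contact_force: [-0.1, -0.2, 0.9]
gripper_width: -0.001
grasp_force: 0.0
```

Call:
{"fn": "apply_moves", "kwargs": {
  "targets": [
    {"translation":[-0.4,0,0],"twist":0,"hand":0},
    {"translation":[-0.15,0,0],"twist":0,"hand":0},
    {"translation":[0,0,0],"twist":0,"hand":0},
    {"translation":[0,0,0],"twist":0,"hand":0}
  ]
}}

```text
time: 42.1
tool_pos: [0.6787, 0.1262, 0.2671]
tool_rot: [-0.001, 0.056, 0.998, -0.0]
contact_force: [-0.0, 0.1, 0.4]
gripper_width: 0.002
grasp_force: 0.0
```

Run:
```python
from h import *
inch();plan(ch(.13,0,.162),YAW)
grab_frame('scene');print([(round(r['score'],2),np.round(r['point'],3).tolist()) for r in recognise('scene','cover_edge')[:3]])
```

```text
TCP in chamber mm: x 135.7 y 1.1 z 267.1 w 0.002 f 0.0
tcp [0.6787 0.1262 0.2671] yaw 3.03 shift/0.1 [ 0.057 -0.011  1.051] twist/0.1 0.02 t 42.1
[(0.61, [0.619, 0.11, 0.128])]
```

Call:
{"fn": "apply_moves", "kwargs": {
  "targets": [
    {"translation":[0,-0.01,0.35],"twist":0,"hand":0},
    {"translation":[0,0,0.35],"twist":0,"hand":0},
    {"translation":[0,0,0.35],"twist":0,"hand":0},
    {"translation":[0,0,0],"twist":0,"hand":0},
    {"translation":[0.15,0,0],"twist":0,"hand":0},
    {"translation":[0.15,0,0],"twist":0,"hand":0},
    {"translation":[0.15,0,0],"twist":0,"hand":0},
    {"translation":[0.1,0,0],"twist":0,"hand":0}
  ]
}}

```text
time: 43.0
tool_pos: [0.6241, 0.1322, 0.1668]
tool_rot: [0.003, 0.055, 0.998, 0.0]
contact_force: [2.4, -0.0, 1.3]
gripper_width: 0.003
grasp_force: 1.1
```

Call:
{"fn": "apply_moves", "kwargs": {
  "targets": [
    {"translation":[0.13,0,0.01],"twist":0,"hand":0},
    {"translation":[0.12,0,0.01],"twist":0,"hand":0},
    {"translation":[0.12,0,0.04],"twist":0,"hand":0},
    {"translation":[0.11,0,0.05],"twist":0,"hand":0},
    {"translation":[0.1,0,0.06],"twist":0,"hand":0},
    {"translation":[0.1,0,0.08],"twist":0,"hand":0},
    {"translation":[0.08,0,0.09],"twist":0,"hand":0},
    {"translation":[0.08,0,0.1],"twist":0,"hand":0}
  ]
}}

```text
time: 43.8
tool_pos: [0.5392, 0.1412, 0.1184]
tool_rot: [0.0, 0.055, 0.998, 0.0]
contact_force: [2.9, 1.6, 2.1]
gripper_width: 0.003
grasp_force: 1.5
```

Run:
```python
from h import *
inch();print(state()['contact_force'])
grab_frame('scene');print([(round(r['score'],2),np.round(r['point'],3).tolist()) for r in recognise('scene','cover_edge')[:3]])
```

```text
TCP in chamber mm: x -4.5 y 0.2 z 118.4 w 0.003 f 1.5
[2.90229338 1.56856257 2.11336441]
[(0.88, [0.563, 0.113, 0.076])]
```

Cover follows; press it down and snap it.

Call:
{"fn": "apply_moves", "kwargs": {
  "targets": [
    {"translation":[0.06,0,0.11],"twist":0,"hand":0},
    {"translation":[0.05,0,0.12],"twist":0,"hand":0},
    {"translation":[0.02,0,0.09],"twist":0,"hand":0},
    {"translation":[0.02,0,0.07],"twist":0,"hand":0},
    {"translation":[0,0,0.05],"twist":0,"hand":0},
    {"translation":[0,0,0.03],"twist":0,"hand":0},
    {"translation":[0,0,0],"twist":0,"hand":0}
  ]
}}

```text
time: 44.6
tool_pos: [0.5245, 0.1426, 0.0713]
tool_rot: [-0.001, 0.055, 0.998, -0.0]
contact_force: [1.4, 0.8, 2.3]
gripper_width: -0.0
grasp_force: 1.1
```

Call:
{"fn": "apply_moves", "kwargs": {
  "targets": [
    {"translation":[0,0,0.02],"twist":0,"hand":0},
    {"translation":[0,0,0],"twist":0,"hand":0},
    {"translation":[0,0,0],"twist":0,"hand":0}
  ]
}}

```text
time: 44.9
tool_pos: [0.5246, 0.1427, 0.0707]
tool_rot: [-0.001, 0.055, 0.998, -0.0]
contact_force: [-2.9, -0.4, 7.8]
gripper_width: 0.002
grasp_force: 3.6
```

Call:
{"fn": "apply_moves", "kwargs": {
  "targets": [
    {"translation":[0,0,0.02],"twist":0,"hand":0},
    {"translation":[0,0,0],"twist":0,"hand":0},
    {"translation":[0,0,0],"twist":0,"hand":0}
  ]
}}

```text
time: 45.2
tool_pos: [0.5246, 0.1427, 0.07]
tool_rot: [-0.001, 0.055, 0.998, -0.0]
contact_force: [-6.9, -0.4, 15.2]
gripper_width: 0.003
grasp_force: 7.6
```

Call:
{"fn": "apply_moves", "kwargs": {
  "targets": [
    {"translation":[0,0,-0.1],"twist":0,"hand":0},
    {"translation":[0,0,-0.3],"twist":0,"hand":0},
    {"translation":[0,0,-0.4],"twist":0,"hand":0},
    {"translation":[0,-0.4,-0.4],"twist":0,"hand":0},
    {"translation":[0.3,-0.4,0],"twist":0,"hand":0},
    {"translation":[0.3,-0.4,0],"twist":0,"hand":0},
    {"translation":[0.3,-0.4,0],"twist":0,"hand":0},
    {"translation":[0,-0.4,0],"twist":0,"hand":0}
  ]
}}

```text
time: 46.0
tool_pos: [0.4102, -0.0416, 0.1818]
tool_rot: [-0.001, 0.055, 0.998, 0.0]
contact_force: [0.8, 0.8, -0.3]
gripper_width: 0.001
grasp_force: 0.0
```

Run:
```python
from h import *
a=grab_frame('top')[150:300,170:390];b=grab_frame('scene')[190:300,240:440]
f=lambda i:cv2.resize(i,(390,290),interpolation=cv2.INTER_CUBIC)
cv2.imwrite('pics/e.png',np.hstack([f(a),f(b)])[:,:,::-1])
for c in('scene','top'):
  print([(round(r['score'],2),np.round(r['point'],3).tolist()) for r in recognise(c,'cover_edge')[:2]],rect(c,regions_of(c,'cover')[0]['pixels'],.049))
  for q in('mug','weight','oil','gauge'): print(q,[np.round(r['point'],3).tolist() for r in recognise(c,q)[:1]])
print(state()['tool_pos'],state()['contact_force'])
```

```text
[(0.63, [0.555, 0.117, 0.052])] (549, 130, 288.1, 130.4, 82.8)
mug [[0.63, 0.369, 0.059]]
weight [[0.708, -0.276, 0.038]]
oil [[0.747, -0.121, 0.07]]
gauge [[0.494, -0.3, 0.014]]
[(0.64, [0.553, 0.144, 0.051])] (552, 137, 272.6, 122.8, 83.1)
mug [[0.613, 0.407, 0.047]]
weight [[0.685, -0.265, 0.035]]
oil [[0.72, -0.101, 0.084]]
gauge [[0.491, -0.294, 0.013]]
[ 0.41400539 -0.04105396  0.18348779] [0.78296909 0.56778069 0.06879314]
```

View pics/e.png

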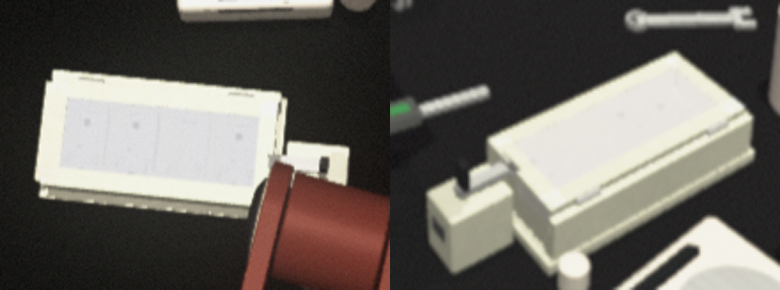

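The cover lies flat and holds against its spring, with the latch nose over its edge at (275,160), and the bystanders are in place. Handing in.

```bash
python3 -c "
from plant import *
print(job_done())"
```

```text
the job is handed in; nothing more can be done
None
```

The job is handed in, with no verdict returned: the 7, 15 and 19 mm coupons (no 11 mm one was on the bench) went to the end stops of their matching guides, the cover is shut and latched, and the bystanders are where they started.

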